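Lock the wire spools in their stands for transport

TASK

The wire spools on the bench are going out in the service van: turn each spool in its stand until the lock notch in its flange is straight up under the slot in the bridge, and lock it with one key from the key stand: T-head lengthwise down through the slot until the collar lies on the bridge, then a quarter turn so that the grip is square to the bridge. Leave a spare key standing in the key stand and do not disturb the other things on the bench.

Things in the scene. Friction and masses are not known exactly. Their poses are not given: they have to be found in the camera images.
- reel1: Spool stand 1 of up to 3 alike; None = absent. Loose, 2.4 kg: grey base 170 (x) x 124 mm, two cheeks at y -56 and 56 mm (36 mm wide along x), steel axle along y 105 mm above the table carrying a wire spool, and over it the lock bridge: bar 36 mm wide (x), 120 long (y), 8 thick, top 207.5 mm above the table. Origin: centre of the underside; x away from the robot, z up. May get knocked aside.
- reel2: Spool stand 2 of up to 3 alike; None = absent. Loose, 2.4 kg: grey base 170 (x) x 124 mm, two cheeks at y -56 and 56 mm (36 mm wide along x), steel axle along y 105 mm above the table carrying a wire spool, and over it the lock bridge: bar 36 mm wide (x), 120 long (y), 8 thick, top 207.5 mm above the table. Origin: centre of the underside; x away from the robot, z up. May get knocked aside.
- reel3: Spool stand 3 of up to 3 alike; None = absent. Loose, 2.4 kg: grey base 170 (x) x 124 mm, two cheeks at y -56 and 56 mm (36 mm wide along x), steel axle along y 105 mm above the table carrying a wire spool, and over it the lock bridge: bar 36 mm wide (x), 120 long (y), 8 thick, top 207.5 mm above the table. Origin: centre of the underside; x away from the robot, z up. May get knocked aside.
- slot1 (a point): Lock slot in the bridge of stand 1: middle of the slot at the bridge's top face, straight above the axle. 41 mm long along the stand's y, 17 mm wide, right through. It lies over the notched flange, 24 mm to the stand's +y side of the spool's middle.
- slot2 (a point): Lock slot in the bridge of stand 2: middle of the slot at the bridge's top face, straight above the axle. 41 mm long along the stand's y, 17 mm wide, right through. It lies over the notched flange, 24 mm to the stand's +y side of the spool's middle.
- slot3 (a point): Lock slot in the bridge of stand 3: middle of the slot at the bridge's top face, straight above the axle. 41 mm long along the stand's y, 17 mm wide, right through. It lies over the notched flange, 24 mm to the stand's +y side of the spool's middle.
- spool1 (a joint): Turn of the spool in stand 1, rad: 0 or any whole turn = notch straight up; grows as its top goes to the stand's +x; free both ways, over a turn; stays where left (rim drag 1.1 N); starts notch down. Black flanges 160 mm across, 8 thick, 56 over both, rim top 14.5 mm under the bridge; its sides are free but for the cheeks. White line on flange faces points at the notch.
- spool2 (a joint): Turn of the spool in stand 2, rad: 0 or any whole turn = notch straight up; grows as its top goes to the stand's +x; free both ways, over a turn; stays where left (rim drag 1.1 N); starts notch down. Black flanges 160 mm across, 8 thick, 56 over both, rim top 14.5 mm under the bridge; its sides are free but for the cheeks. White line on flange faces points at the notch.
- spool3 (a joint): Turn of the spool in stand 3, rad: 0 or any whole turn = notch straight up; grows as its top goes to the stand's +x; free both ways, over a turn; stays where left (rim drag 1.1 N); starts notch down. Black flanges 160 mm across, 8 thick, 56 over both, rim top 14.5 mm under the bridge; its sides are free but for the cheeks. White line on flange faces points at the notch.
- notch1 (a point): Lock notch of spool 1: cut-out 16 mm wide, 18 mm deep in the rim of its flange on the stand's +y side (the other flange has none). Point in the notch, 70 mm from the axle, 10 mm below the rim; straight up it is 32.5 mm below the bridge's top, where the tip of a locked key comes.
- notch2 (a point): Lock notch of spool 2: cut-out 16 mm wide, 18 mm deep in the rim of its flange on the stand's +y side (the other flange has none). Point in the notch, 70 mm from the axle, 10 mm below the rim; straight up it is 32.5 mm below the bridge's top, where the tip of a locked key comes.
- notch3 (a point): Lock notch of spool 3: cut-out 16 mm wide, 18 mm deep in the rim of its flange on the stand's +y side (the other flange has none). Point in the notch, 70 mm from the axle, 10 mm below the rim; straight up it is 32.5 mm below the bridge's top, where the tip of a locked key comes.
- key1: Lock key, 83 mm, 90 g, upright in the stand. Down from the top: black grip 36 (x) x 14 mm, 45 high; square collar 36 x 36 mm, 5 thick; shank 10 mm thick, 11 long; T-head 34 (x) x 11 mm, 9 high; pin 9 mm thick, 12.5 long. Origin: on the axis at the collar's underside, z up. Keys are alike. If the notch is not under the slot the collar stays 10 mm above the bridge and the head cannot turn.
- key2: Lock key, 83 mm, 90 g, upright in the stand. Down from the top: black grip 36 (x) x 14 mm, 45 high; square collar 36 x 36 mm, 5 thick; shank 10 mm thick, 11 long; T-head 34 (x) x 11 mm, 9 high; pin 9 mm thick, 12.5 long. Origin: on the axis at the collar's underside, z up. Keys are alike. If the notch is not under the slot the collar stays 10 mm above the bridge and the head cannot turn.
- key3: Lock key, 83 mm, 90 g, upright in the stand. Down from the top: black grip 36 (x) x 14 mm, 45 high; square collar 36 x 36 mm, 5 thick; shank 10 mm thick, 11 long; T-head 34 (x) x 11 mm, 9 high; pin 9 mm thick, 12.5 long. Origin: on the axis at the collar's underside, z up. Keys are alike. If the notch is not under the slot the collar stays 10 mm above the bridge and the head cannot turn.
- key_stand: Loose steel key stand, 66 x 190 mm, 52 mm high, 0.95 kg, near the front of the bench, left or right. Three slots (39 x 18 mm) in its top hold the keys in a row along its y axis, 58 mm apart (key1 at the -y end), heads along its x axis, collars on its top. Origin: centre of its underside; z up. May get knocked aside.
- cutters: Bystander: side cutters, 130 mm long, lying flat; origin at the underside.
- screwdriver: Bystander: screwdriver, 160 mm long, lying flat; origin at the underside.
- brush: Bystander: cleaning brush, 160 mm long, lying flat; origin at the underside.
- solder_reel: Bystander: small reel of solder standing on its flange, 60 mm across, 36 mm high; origin at the underside.
- parts_tray: Bystander: grey divided tray, 100 x 140 x 35 mm; origin at the underside.
- multimeter: Bystander: hand multimeter lying flat, 85 x 190 x 46 mm; origin at the underside. It lies at the side of the bench where the key stand is not.
Not all that is in view belongs to the job. Leave any red or yellow look-alike of the key1 alone.

How it is judged:
By the outcome, as a careful person would: the job done as asked, in the order asked, and still so for the second after the job is handed in, with the robot touching nothing.
Of reel1, reel2, reel3 only 2 to 3 are there at a start; the rules pass over those that are not, and their reading is None.
At some moment in a run one of key_stand, reel1, reel2, reel3 may be knocked a few centimetres aside while the robot is not near it.
It also fails if it takes over 210 s, if anything falls off the work surface, if the arm or the gripper's body presses on something with over 40 N, if the wrist force passes 120 N, or if a joint passes its speed limit or range.

ROBOT

A 7-joint arm with a two-finger parallel gripper is mounted at the origin on the work surface. World frame = base frame: x ahead of the robot, y to its left, z up, the work surface at z = 0. Lengths are in m, angles in rad, forces in N, time in s.
With the tool pointing down it reaches from about 0.425 to 0.925 m from the base axis. Payload 6.8 kg.
Tool frame: the origin (TCP) lies on the centre line of the jaws, within the pads' length; the fingertips stand 8 mm ahead of it and the grasp point (between the pads) lies 11 mm behind it (bot.tips_ahead is the distance from the TCP to the fingertips, in m); z points along the fingers, y is the line along which they close (so a half turn about z gives the same grasp; the last joint's range is limited). The gripper opens to 85 mm and grips with 20 to 120 N. Pads are 22 mm wide; open, the fingers measure 114 mm over their backs; the gripper's body (76 mm by 85 mm) begins 54 mm behind the grasp point. The pads swing forward as they close: fully open they stand 13 mm farther back than shut.
Start: joints at [-1.354, 0.477, 0.022, 1.555, -0.011, 1.109, -0.083], TCP at [0.215, 0.64, 0.239] pointing down, gripper open.
Joint ranges: [-2.96, 2.96], [-0.34, 2.1], [-1.41, 1.46], [0.24, 2.44], [-1.37, 4.51], [0.17, 1.92], [-2.96, 2.96]. Speed limits (rad/s): [2.39, 2.39, 3.14, 3.14, 3.14, 3.14, 3.14].

INTERFACE

Orientations are given as a unit quaternion [w, x, y, z].
In Python, from station import bot gives the robot as it stands.
- The arm moves only by the tool send_rows, never from a script. Its argument "deltas" is text: rows parted by semicolons, each of 4 numbers parted by spaces: the shift along the tool's x, y, z in m, then the turn about the tool's z in degrees. In form: x y z spin; .... A call has 1 to 5 rows; each row is the pose to reach, as a shift and turn from the pose commanded when the call began, along the tool's axes at that moment; what a row does not reach only later rows make up. A row lasts 1/10 s, in which the tool goes at most 50 mm and 8.59 degrees, less where a joint would pass 70% of its speed; a pose out of reach is approached as far as the arm can. A call with a gripper value outside its range is refused whole. "claw" is the opening, from 0 (shut) to 1 (fully open), set as the call begins (left out, the last holds). The fingers move at their own pace and stop on an object; "force" is the grip in N (left out, the last holds). Time passes only in rows, so rows that repeat a pose let the fingers close. It gives the time, the measured TCP pose, the force, the opening and the grip force at its end, in the units of the state.
- bot.get_obs(): the state, without advancing time (a new reading comes with each control period).
- bot.read_camera(name): name is "scene" or "top"; returns a dict with "img" (420x560x3 uint8, red, green, blue), "depth" (420x560 float32, m along the optical axis (not along the pixel's ray), 0 where there is no reading), "fx", "fy", "cx", "cy" (pixels), "dist_coeffs" ([k1, k2, p1, p2, k3] as OpenCV has them; the pictures are not rectified), "camera_from_world" (4x4, takes a point from world to camera coordinates). Camera axes: x right, y up, looking along -z (the intrinsics and any distortion apply to the point x, -y, -z); pixel columns grow to the right and rows downward; lengths in m; the calibration is good to about 2 mm. A picture is of the moment at which its call begins.
- bot.hand_in(): hands the job in; it is judged then, once.
Trained networks look in a picture, given as the dict that the camera call returned (one of the last four; its "shot" number tells which), for a name from the list of things; names that differ only in an ending like _2 or _b are one class to them, and where a whole thing is asked for, a point or a joint stands for the part that bears it (a point fixed in the world has none). Each returns a list of dicts, best first, with "confidence" (0 to 1); they miss things now and then, are a little off and sometimes report something else, mostly with a low value. They report only what shows in the picture. A call takes as long as a camera call. They do not tell look-alikes from the thing itself.
- bot.masks_of(picture, query): "mask" (420x560 bool, what is visible of it).
- bot.landmark_of(picture, query): "xyz" ([x, y, z] in m, in world coordinates, good to about 4 mm: a listed point, or the origin of a listed thing).
The state is a dict: "t": time; "q": joint angles; "joint_vel": joint speeds; "joint_torque": joint torques, N m; "eef_pos": TCP position; "tool_rot": TCP orientation; "contact_force": force on the tool from outside, world axes, zero at the start; "torque": the same for the moment, N m; "gripper_width": opening from 0.0 (shut) to 1.0 (fully open); "grasp_force": force on a finger pad.
Only numpy, scipy, OpenCV 4.12 (cv2) and the standard library are available. Lean on these libraries where they do the work, as an engineer would, in place of code of your own. Each camera call takes 0.05 s, during which the arm holds its last target. There are 200 camera calls.

## Working session

There is one attempt and no reset: what is moved stays moved. The work goes in short steps, Python scripts to look and compute and a tool call to move; the robot and the scene stay as the last step left them, time stands still between calls to the robot, and variables do not carry over. Pictures are saved under pics/ and viewed, at most 14 in all, crops included, and the job is handed in when it is done.

Besides the shell and the picture viewer there is one more tool, called after "Call:" by a JSON object that holds its "method" and its "body", one argument or row to a line. send_rows: Moves the arm, as the interface text tells. Its arguments: {"type":"object","properties":{"deltas":{"type":"string"},"claw":{"type":"number"},"force":{"type":"number"}},"required":["deltas"]}

```bash
ls; mkdir -p pics; cat > h.py <<'E'
import numpy as np, cv2
from station import bot
def save(p,n,crop=None,s=1):
    im=p["img"][...,::-1]
    if crop: r0,r1,c0,c1=crop; im=im[r0:r1,c0:c1]
    im=cv2.resize(im,None,fx=s,fy=s,interpolation=cv2.INTER_CUBIC); cv2.imwrite("pics/"+n,im)
def px(p,X):
    T=p["camera_from_world"]; X=np.atleast_2d(X); c=X@T[:3,:3].T+T[:3,3]
    K=np.array([[p["fx"],0,p["cx"]],[0,p["fy"],p["cy"]],[0,0,1.]])
    return cv2.projectPoints(c*[1,-1,-1],np.zeros(3),np.zeros(3),K,np.array(p["dist_coeffs"],float))[0][:,0]
def world(p,uv,d=None,z=None):
    """pixels -> world, by depth d or on the plane z"""
    uv=np.atleast_2d(np.array(uv,float)); K=np.array([[p["fx"],0,p["cx"]],[0,p["fy"],p["cy"]],[0,0,1.]])
    n=cv2.undistortPoints(uv[:,None],K,np.array(p["dist_coeffs"],float))[:,0]
    r=np.c_[n[:,0],-n[:,1],-np.ones(len(n))]; T=np.array(p["camera_from_world"]); R=T[:3,:3]; o=-R.T@T[:3,3]; w=r@R
    if z is not None: d=(z-o[2])/w[:,2]
    return o+w*np.reshape(d,(-1,1))
def cloud(p,mask):
    v,u=np.nonzero(mask&(p["depth"]>0)); return world(p,np.c_[u,v],p["depth"][v,u])
E
python3 - <<'E'
from h import *
np.set_printoptions(precision=4,suppress=True)
o=bot.get_obs(); print(o["t"],o["eef_pos"],o["tool_rot"],o["contact_force"])
for n in("scene","top"):
    p=bot.read_camera(n); save(p,n+"0.png",s=1.4)
    T=p["camera_from_world"]; print(n,-T[:3,:3].T@T[:3,3],T[:3,:3].tolist())
    for q in("reel1","slot1","notch1","key1","key_stand","multimeter","parts_tray","solder_reel"):
        for d in bot.landmark_of(p,q): print(q,np.round(d["xyz"],4),round(d["confidence"],2),px(p,d["xyz"])[0].round())
E
```

```text
pics
0.0 [0.2152 0.6392 0.2383] [-0.0001  0.1617  0.9868 -0.0009] [ 0.1204  0.569  -0.0661]
scene [ 1.0007 -0.4089  0.8332] [[0.6377935483765427, 0.7701596100467764, -0.00857698675850079], [-0.5345959569156473, 0.4506775285329913, 0.7149104336382552], [0.5544605959837917, -0.4513800397979422, 0.6991634338073656]]
reel1 [ 0.6186  0.0035 -0.0002] 0.96 [314. 290.]
reel1 [ 0.6406 -0.1776  0.0053] 0.7 [263. 338.]
slot1 [ 0.6428 -0.1534  0.2087] 0.98 [268. 282.]
slot1 [0.6438 0.1955 0.2051] 0.87 [385. 204.]
slot1 [ 0.6598 -0.1531  0.0362] 0.7 [276. 331.]
slot1 [0.6158 0.0303 0.2061] 0.67 [326. 230.]
notch1 [ 0.6562 -0.1505  0.0405] 0.85 [276. 328.]
notch1 [0.6672 0.1969 0.0434] 0.82 [381. 253.]
notch1 [0.5613 0.0229 0.063 ] 0.55 [305. 258.]
key1 [0.2783 0.233  0.0299] 0.76 [294. 179.]
key1 [0.3952 0.2197 0.0542] 0.67 [317. 193.]
key1 [0.3818 0.3409 0.0511] 0.59 [341. 175.]
key1 [0.3909 0.2819 0.0536] 0.51 [330. 184.]
key1 [0.4673 0.1237 0.033 ] 0.5 [309. 226.]
key1 [ 0.6415 -0.1758  0.0033] 0.49 [263. 338.]
key_stand [0.3889 0.2826 0.0051] 0.61 [329. 195.]
multimeter [ 0.4014 -0.2501  0.00
[... 725 characters left out ...]
] 0.78 [235. 149.]
slot1 [ 0.6414 -0.1553  0.2032] 0.67 [352. 149.]
notch1 [0.5611 0.0229 0.0629] 0.91 [291. 183.]
notch1 [ 0.6551 -0.154   0.0364] 0.59 [345. 156.]
key1 [0.3791 0.335  0.0553] 0.71 [194. 240.]
key1 [0.4642 0.1236 0.0397] 0.65 [261. 214.]
key1 [0.2793 0.2349 0.035 ] 0.64 [226. 271.]
key1 [0.3976 0.2253 0.0539] 0.57 [229. 234.]
key1 [0.3929 0.2857 0.0524] 0.45 [210. 236.]
key1 [ 0.4073 -0.2518  0.0032] 0.19 [375. 231.]
key_stand [ 0.3891  0.2797 -0.0009] 0.94 [214. 237.]
key_stand [0.4099 0.0394 0.002 ] 0.42 [286. 231.]
multimeter [ 0.4068 -0.2506  0.0022] 0.82 [374. 232.]
parts_tray [0.6543 0.4229 0.    ] 0.68 [172. 158.]
solder_reel [ 0.5563 -0.4032  0.0029] 0.62 [420. 186.]
```

View pics/scene0.png

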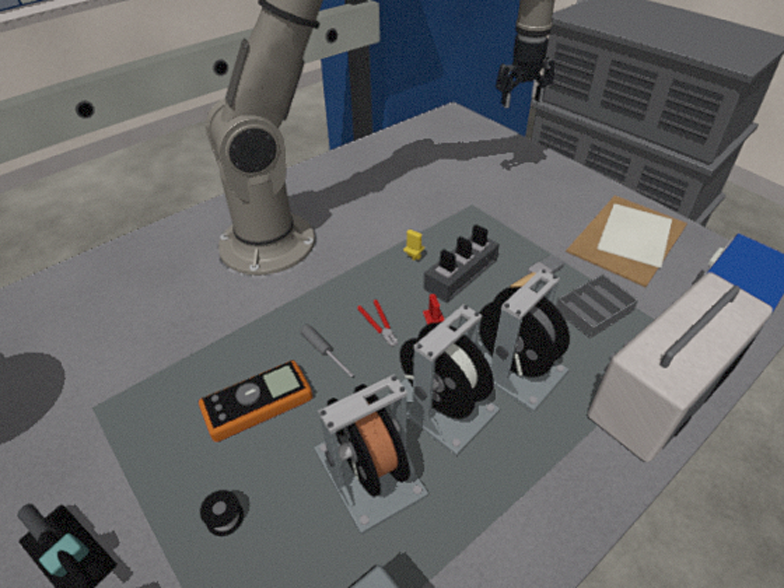

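View pics/top0.png

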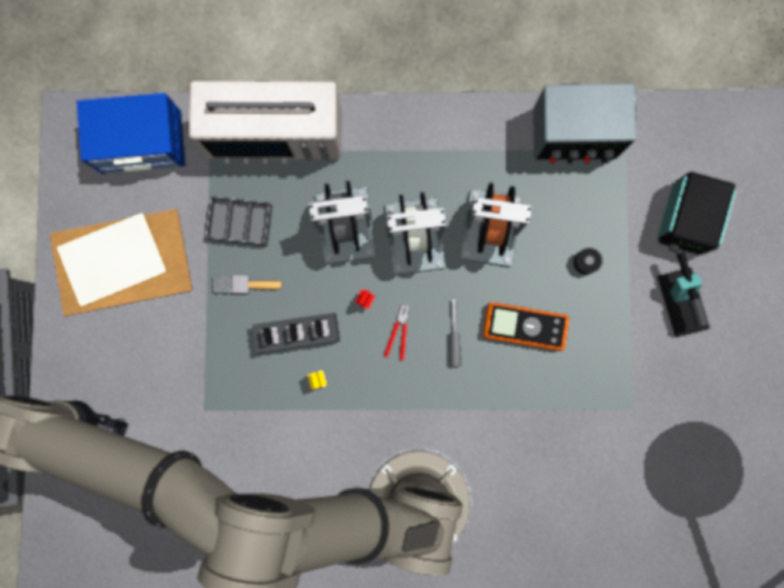

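The scene shows three spool stands with their bridges, at scene px about (263,338), (314,290) and (383,240). The dark key stand at (330,190) holds three black keys. The red look-alike is at (309,222) and the yellow one at (296,175); I'll leave both alone. So there are three reels and three black keys. Next I'll measure yaws, positions and notch angles.

```bash
cat >> h.py <<'E'
def rect(P,z0,z1,c,r):
    """min-area rectangle of cloud points with z in range near c: centre, yaw of long side, size, mean z"""
    m=(P[:,2]>z0)&(P[:,2]<z1)&(np.hypot(P[:,0]-c[0],P[:,1]-c[1])<r); Q=P[m]
    (cx,cy),(w,h),a=cv2.minAreaRect((Q[:,:2]*1000).astype(np.float32))
    if w<h: w,h,a=h,w,a+90
    # pca yaw too
    d=Q[:,:2]-Q[:,:2].mean(0); v=np.linalg.svd(d,full_matrices=False)[2][0]
    f=lambda a:(a-90+90)%180-90   # yaw of stand: long side along y
    return np.array([cx,cy,w,h,f(a),f(np.degrees(np.arctan2(v[1],v[0]))),np.median(Q[:,2])*1000,len(Q),*(Q[:,:2].mean(0)*1000)])
def survey(p):
    P=cloud(p,np.ones(p["depth"].shape,bool)); out={}
    for n,c in(("r1",(.643,.17)),("r2",(.617,.006)),("r3",(.641,-.176))): out[n]=rect(P,.197,.22,c,.085)
    out["ks"]=rect(P,.045,.06,(.389,.281),.125)
    return out
E
python3 - <<'E'
from h import *
np.set_printoptions(precision=1,suppress=True)
P={}
for n in("scene","top"):
    p=bot.read_camera(n); P[n]=p
    for k,v in survey(p).items(): print(n,k,v)
    for d in bot.landmark_of(p,"spool1"): print("spool",d)
save(P["scene"],"reels_scene.png",(195,385,215,415),4)
print(bot.tips_ahead)
E
```

```text
scene r1 [646.  173.6 124.5  37.1   7.1   7.  207.6 604.  648.3 165.7]
scene r2 [619.4   6.8 121.7  38.    6.8   6.9 207.6 739.  621.6   0.5]
scene r3 [ 639.  -174.   119.2   38.5   -8.3   -8.4  207.2 1018.   640.7 -178.7]
scene ks [346.7 279.  194.3 153.8   7.1  -1.1  53.  632.  397.3 264.6]Traceback (most recent call last):
  File "<stdin>", line 7, in <module>
ValueError: it knows: brush, cutters, key, key_stand, multimeter, notch, parts_tray, reel, screwdriver, slot, solder_reel
```

```bash
python3 - <<'E'
from h import *
np.set_printoptions(precision=1,suppress=True)
p=bot.read_camera("top")
for k,v in survey(p).items(): print(k,v)
for d in bot.masks_of(p,"key_stand")[:1]:
    Q=cloud(p,d["mask"]); print("ks",rect(Q,.045,.06,(.389,.281),.125))
q=bot.read_camera("scene"); save(q,"reels_scene.png",(195,385,215,415),4)
for d in bot.masks_of(q,"key_stand")[:1]:
    Q=cloud(q,d["mask"]); print("ks",rect(Q,.045,.06,(.389,.281),.125))
P=cloud(q,np.ones(q["depth"].shape,bool)); 
# slot ends etc: wire radius from points between flanges
for n,c,y in(("r1",(.6445,.1735),7),("r2",(.619,.007),6.9),("r3",(.639,-.174),-8.3)):
    a=np.radians(y); R=np.array([[np.cos(a),-np.sin(a)],[np.sin(a),np.cos(a)]]); L=(P[:,:2]-c)@R
    m=(abs(L[:,1])<14)&(abs(L[:,1])<.014)&(abs(L[:,0])<.085)&(P[:,2]<.19)&(P[:,2]>.04); r=np.hypot(L[m,0],P[m,2]-.105); print(n,m.sum(),np.percentile(r*1000,[5,25,50,75,95]))
print(bot.tips_ahead)
E
```

```text
r1 [644.1 171.7 119.8  37.9   8.    8.  207.  432.  644.2 168. ]
r2 [618.6   6.8 119.7  38.7   7.1   6.8 207.2 425.  618.1   3. ]
r3 [ 637.6 -174.1  120.2   37.3  -10.    -9.3  207.2  433.   636.7 -178. ]
ks [345.  277.7 193.3 152.3   8.2   7.8  52.8 925.  386.4 283.6]h.py:26: RuntimeWarning: Mean of empty slice.
  d=Q[:,:2]-Q[:,:2].mean(0); v=np.linalg.svd(d,full_matrices=False)[2][0]
  ret = um.true_divide(
Traceback (most recent call last):
  File "h.py", line 26, in rect
    d=Q[:,:2]-Q[:,:2].mean(0); v=np.linalg.svd(d,full_matrices=False)[2][0]
                                 ~~~~~~~~~~~~~~~~~~~~~~~~~~~~~~~~~~~~~~~^^^
IndexError: index 0 is out of bounds for axis 0 with size 0
```

Call:
{"method": "send_rows", "body": {
  "deltas": "0 0 -0.04 -6.2; 0 0 -0.08 -12.4; 0 0 -0.1 -18.6; 0 0 -0.1 -18.6",
  "claw": 1
}}

```text
t: 1.45
eef_pos: [0.216, 0.6413, 0.3437]
tool_rot: [0.001, -0.001, 1.0, 0.004]
contact_force: [-0.7, 0.5, 0.9]
gripper_width: 0.998
grasp_force: 0.0
```

```bash
python3 - <<'E'
from h import *
np.set_printoptions(precision=1,suppress=True)
p=bot.read_camera("scene"); save(p,"reels_scene.png",(195,385,215,415),4)
T=p["camera_from_world"]
for c in ("scene",):
    P=cloud(p,np.ones(p["depth"].shape,bool))
    for n,c,y in(("r1",(.6445,.1725),7.5),("r2",(.619,.007),6.9),("r3",(.638,-.174),-9)):
        a=np.radians(y); R=np.array([[np.cos(a),-np.sin(a)],[np.sin(a),np.cos(a)]]); L=(P[:,:2]-c)@R
        m=(abs(L[:,1])<.014)&(abs(L[:,0])<.085)&(P[:,2]<.19)&(P[:,2]>.04); r=np.hypot(L[m,0],P[m,2]-.105); print(n,m.sum(),np.percentile(r*1000,[5,25,50,75,95]) if m.sum() else "")
for d in bot.landmark_of(p,"notch"): print(np.array(d["xyz"])*1000,d["confidence"])
print(bot.tips_ahead, bot.get_obs()["tool_rot"])
E
```

```text
r1 80 [54.  55.3 56.1 57.1 58. ]
r2 187 [50.4 51.7 52.3 53.2 54.2]
r3 582 [55.3 56.5 57.3 58.  59.2]
[670.1 198.4  40.8] 0.84
[ 655.6 -152.6   37.2] 0.79
[563.8  24.6  64.9] 0.76
0.008 [-0.  0.  1.  0.]
```

View pics/reels_scene.png

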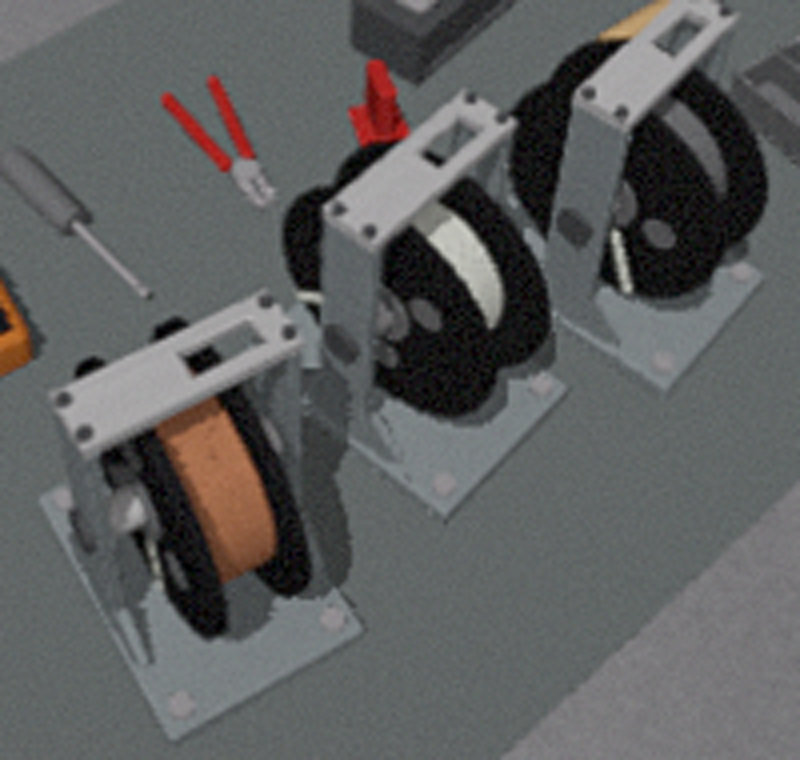

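The three white lines on the -y flange faces show in the crop: r1 at (614,232)–(628,290), r2 at (298,294)–(322,302) and r3 at (148,530)–(160,585). I'll intersect these rays with the flange planes to get angles, and work out the stand centres.

```bash
cat >> h.py <<'E'
ST={"r1":((.6445,.1725),7.5),"r2":((.619,.007),6.9),"r3":((.638,-.174),-9)}
def Ry(y): a=np.radians(y); return np.array([[np.cos(a),-np.sin(a)],[np.sin(a),np.cos(a)]])
def onflange(p,uv,st,yl=-.028):
    """pixel rays onto the plane local y=yl of stand: local x, z-105mm, angle from up (deg), radius"""
    (c,yaw)=st; A=world(p,uv,d=1.); T=np.array(p["camera_from_world"]); o=-T[:3,:3].T@T[:3,3]
    n=Ry(yaw)[:,1]; k=(yl+np.dot(c,n)-o[:2]@n)/((A-o)[:,:2]@n); X=o+(A-o)*k[:,None]
    L=(X[:,:2]-c)@Ry(yaw); x,z=L[:,0],X[:,2]-.105
    return np.c_[x*1000,z*1000,np.degrees(np.arctan2(x,z)),np.hypot(x,z)*1000]
def notchang(xyz,st):
    L=(np.array(xyz)[:2]-st[0])@Ry(st[1]); return L*1000,np.degrees(np.arctan2(L[0],xyz[2]-.105))
E
python3 - <<'E'
from h import *
np.set_printoptions(precision=1,suppress=True)
p=bot.read_camera("scene")
for n,e in(("r1",[(614,232),(628,290)]),("r2",[(298,294),(322,302)]),("r3",[(148,530),(160,585)])):
    print(n,onflange(p,np.array(e)/4+[215,195],ST[n]).tolist())
for d in bot.landmark_of(p,"notch")+bot.landmark_of(bot.read_camera("top"),"notch"):
    n=min(ST,key=lambda k:np.hypot(*(np.array(d["xyz"][:2])-ST[k][0]))); print(n,d["confidence"],notchang(d["xyz"],ST[n]))
E
```

```text
r1 [[13.66138151090543, -27.65168965980093, 153.70821831588287, 30.842329448802186], [32.30134030955226, -71.08783871809112, 155.56360290368139, 78.08237572847563]]
r2 [[-62.36856059252786, -44.80921715180509, -125.69567404880853, 76.79650572872077], [-42.54936659449127, -34.87611992115293, -129.34018787119538, 55.01629157210662]]
r3 [[9.281295879796584, -18.77975053727045, 153.70057607763906, 20.948066341560953], [16.541907201445323, -68.87499585665348, 166.49490040915185, 70.8336060646023]]
r1 0.84 (array([28.8, 18.9]), np.float64(155.3536568222116))
r2 0.8 (array([-53.4,  22.3]), np.float64(-124.63967278764919))
r3 0.74 (array([14.5, 24.7]), np.float64(168.10062200887916))
r2 0.27 (array([-196.3,   59.6]), np.float64(-118.21502020953545))
r2 0.84 (array([-56.9,  20.7]), np.float64(-126.67933194249052))
r3 0.75 (array([15.3, 22.6]), np.float64(168.05123307012178))
```

Notch angles: r1 +155°, r2 −126.5°, r3 +167.5°. I'll squeeze each spool across both flanges on the robot side and stroke it along the rim arc, regripping between strokes. I start with r2.

Call:
{"method": "send_rows", "body": {
  "deltas": "-0.018 -0.036 0 0; -0.037 -0.071 0 0; -0.055 -0.107 0 0; -0.073 -0.143 0 0; -0.092 -0.178 0 0"
}}

```text
t: 2.25
eef_pos: [0.3076, 0.4598, 0.3384]
tool_rot: [-0.0, 0.0, 1.0, -0.001]
contact_force: [1.2, 0.4, 0.3]
gripper_width: 0.997
grasp_force: 0.0
```

Call:
{"method": "send_rows", "body": {
  "deltas": "-0.018 -0.036 0 0; -0.037 -0.071 0 0; -0.055 -0.107 0 0; -0.073 -0.143 0 0; -0.092 -0.178 0 0"
}}

```text
t: 2.75
eef_pos: [0.3995, 0.2818, 0.3386]
tool_rot: [-0.0, 0.0, 1.0, -0.0]
contact_force: [0.6, 0.1, -0.6]
gripper_width: 1.001
grasp_force: 0.0
```

Call:
{"method": "send_rows", "body": {
  "deltas": "-0.018 -0.036 0 0; -0.037 -0.071 0 0; -0.055 -0.107 0 0; -0.073 -0.143 0 0; -0.092 -0.178 0 0"
}}

```text
t: 3.25
eef_pos: [0.4913, 0.1039, 0.3387]
tool_rot: [-0.001, 0.0, 1.0, -0.0]
contact_force: [0.5, 0.4, -0.2]
gripper_width: 0.999
grasp_force: 0.0
```

Call:
{"method": "send_rows", "body": {
  "deltas": "-0.018 -0.036 0 -3; -0.037 -0.071 0 -6.9; -0.055 -0.109 0 -6.9; -0.055 -0.109 0 -6.9; -0.055 -0.109 0 -6.9"
}}

```text
t: 3.75
eef_pos: [0.546, -0.0041, 0.3385]
tool_rot: [-0.001, -0.059, 0.998, -0.0]
contact_force: [-0.9, 0.7, 0.2]
gripper_width: 1.002
grasp_force: 0.0
```

```bash
cat >> h.py <<'E'
def tool():
    o=bot.get_obs(); w,x,y,z=o["tool_rot"]; from_=np.array([2*(x*y-w*z),1-2*(x*x+z*z)])  # tool y axis in world xy
    return np.array(o["eef_pos"]),np.degrees(np.arctan2(-from_[0],from_[1])),o
def go(xyz,yaw):
    """tool-frame shift (mm) and spin (deg) from here to world xyz with tool y at yaw from world y"""
    e,y,o=tool(); d=np.array(xyz)-e; t=Ry(y).T@d[:2]
    print("at",(e*1000).round(1),"yaw",round(y,1),"| move",(1000*np.array([-t[0],t[1],-d[2]])).round(1),"spin",round(((y-yaw+180)%360)-180,1),"F",np.round(o["contact_force"],1),"grip",round(o["gripper_width"],3),"t",round(o["t"],1))
def arc(st,phi,r=.078,up=-.009):
    (c,yaw)=st; f=np.radians(phi); xy=np.array(c)+Ry(yaw)@[r*np.sin(f),0]; return [*xy,.105+r*np.cos(f)+up]
E
python3 - <<'E'
from h import *
go(arc(ST["r2"],-68),6.9)
a=np.array([[78*np.sin(np.radians(f)),78*np.cos(np.radians(f))] for f in range(-68,-27,4)])
print((a-a[0]).round(1).tolist())
E
```

```text
at [546.   -4.1 338.5] yaw 6.7 | move [ -1.5   2.3 213.2] spin -0.2 F [-0.9  0.7  0.2] grip 1.002 t 3.8
[[0.0, 0.0], [2.2, 5.0], [4.8, 9.8], [7.7, 14.4], [10.9, 18.8], [14.4, 23.0], [18.1, 26.9], [22.2, 30.5], [26.5, 33.9], [31.0, 36.9], [35.7, 39.7]]
```

Call:
{"method": "send_rows", "body": {
  "deltas": "-0.0015 0.002 0.045 0; -0.0015 0.002 0.09 0; -0.0015 0.002 0.135 0; -0.0015 0.002 0.175 0; -0.0015 0.002 0.213 0"
}}

```text
t: 4.25
eef_pos: [0.5464, 0.0011, 0.1242]
tool_rot: [-0.001, -0.061, 0.998, 0.0]
contact_force: [-0.6, 0.7, 0.7]
gripper_width: 1.0
grasp_force: 0.0
```

Call:
{"method": "send_rows", "body": {
  "deltas": "0 0 0 0; 0 0 0 0; 0 0 0 0; 0 0 0 0; 0 0 0 0",
  "claw": 0.4,
  "force": 30
}}

```text
t: 4.75
eef_pos: [0.5472, -0.0016, 0.1275]
tool_rot: [0.0, -0.06, 0.998, -0.0]
contact_force: [-5.4, -2.8, 0.8]
gripper_width: 0.649
grasp_force: 36.9
```

Call:
{"method": "send_rows", "body": {
  "deltas": "0 0 0 0"
}}

```text
t: 4.85
eef_pos: [0.5472, -0.0016, 0.1274]
tool_rot: [0.0, -0.06, 0.998, 0.0]
contact_force: [-5.5, -2.9, 2.6]
gripper_width: 0.648
grasp_force: 37.0
```

Call:
{"method": "send_rows", "body": {
  "deltas": "-0.002 0 -0.005 0; -0.005 0 -0.010 0; -0.008 0 -0.014 0; -0.011 0 -0.019 0; -0.014 0 -0.023 0"
}}

```text
t: 5.35
eef_pos: [0.5628, 0.0002, 0.1499]
tool_rot: [0.001, -0.06, 0.998, -0.0]
contact_force: [4.5, -4.6, -11.0]
gripper_width: 0.644
grasp_force: 34.2
```

Call:
{"method": "send_rows", "body": {
  "deltas": "-0.004 0 -0.004 0; -0.008 0 -0.008 0; -0.012 0 -0.011 0; -0.017 0 -0.014 0; -0.0215 0 -0.017 0"
}}

```text
t: 5.85
eef_pos: [0.5828, 0.0026, 0.166]
tool_rot: [-0.0, -0.06, 0.998, -0.0]
contact_force: [1.6, -5.8, -13.1]
gripper_width: 0.645
grasp_force: 34.7
```

Call:
{"method": "send_rows", "body": {
  "deltas": "0 0 0 0; 0 0 0 0; 0 0 0 0",
  "claw": 0.9
}}

```text
t: 6.15
eef_pos: [0.5836, 0.0042, 0.1672]
tool_rot: [0.001, -0.061, 0.998, 0.001]
contact_force: [0.4, -0.8, -0.1]
gripper_width: 0.9
grasp_force: 0.0
```

```bash
cat >> h.py <<'E'
def notches():
    for c in("scene","top"):
        p=bot.read_camera(c)
        for d in bot.landmark_of(p,"notch"):
            n=min(ST,key=lambda k:np.hypot(*(np.array(d["xyz"][:2])-ST[k][0]))); L,a=notchang(d["xyz"],ST[n]); print(c,n,round(d["confidence"],2),L.round(1),"z",round(d["xyz"][2]*1000),"ang",round(a,1))
    return p
E
python3 - <<'E'
from h import *
np.set_printoptions(precision=1,suppress=True)
go(arc(ST["r2"],-68),6.9); p=notches()
print(survey(p)["r2"])
E
```

```text
at [583.6   4.2 167.2] yaw 7.0 | move [36.9 -1.5 42. ] spin 0.1 F [ 0.4 -0.8 -0.1] grip 0.9 t 6.2
scene r2 0.89 [-68.9  27. ] z 104 ang -91.0
scene r1 0.77 [25.2 20.6] z 40 ang 159.0
scene r3 0.74 [12.5 22.8] z 37 ang 169.6
scene r3 0.38 [ 1.  21.8] z 210 ang 0.5
top r3 0.93 [16.3 22.5] z 34 ang 167.0
[596.4  62.2  68.7   8.9 -89.8 -87.9 208.4  34.  608.8  62.6]
```

Call:
{"method": "send_rows", "body": {
  "deltas": "0.018 0 0.020 0; 0.0355 0 0.040 0; 0.0355 0 0.040 0"
}}

```text
t: 6.65
eef_pos: [0.5437, -0.0015, 0.1241]
tool_rot: [-0.003, -0.06, 0.998, 0.0]
contact_force: [-0.7, -0.1, 0.4]
gripper_width: 0.902
grasp_force: 0.0
```

Call:
{"method": "send_rows", "body": {
  "deltas": "0 0 0 0; 0 0 0 0; 0 0 0 0; 0 0 0 0",
  "claw": 0.4
}}

```text
t: 7.05
eef_pos: [0.5489, -0.0013, 0.1273]
tool_rot: [0.001, -0.06, 0.998, -0.0]
contact_force: [-0.4, -1.6, 3.4]
gripper_width: 0.649
grasp_force: 36.2
```

Call:
{"method": "send_rows", "body": {
  "deltas": "-0.002 0 -0.005 0; -0.005 0 -0.010 0; -0.008 0 -0.014 0; -0.011 0 -0.019 0; -0.014 0 -0.023 0"
}}

```text
t: 7.55
eef_pos: [0.5619, 0.0002, 0.1488]
tool_rot: [0.0, -0.06, 0.998, -0.0]
contact_force: [6.2, -2.9, -12.9]
gripper_width: 0.648
grasp_force: 34.6
```

Call:
{"method": "send_rows", "body": {
  "deltas": "-0.004 0 -0.004 0; -0.008 0 -0.008 0; -0.012 0 -0.011 0; -0.017 0 -0.014 0; -0.0215 0 -0.017 0"
}}

```text
t: 8.05
eef_pos: [0.5821, 0.0025, 0.166]
tool_rot: [-0.001, -0.06, 0.998, -0.0]
contact_force: [1.7, -3.6, -12.2]
gripper_width: 0.652
grasp_force: 34.2
```

Call:
{"method": "send_rows", "body": {
  "deltas": "0 0 0 0; 0 0 0 0; 0 0 0 0; 0.018 0 0.020 0; 0.0355 0 0.040 0",
  "claw": 0.9
}}

```text
t: 8.55
eef_pos: [0.5483, -0.0005, 0.1269]
tool_rot: [0.002, -0.06, 0.998, 0.0]
contact_force: [-0.1, -0.8, -0.4]
gripper_width: 0.903
grasp_force: 0.0
```

Call:
{"method": "send_rows", "body": {
  "deltas": "0 0 0 0; 0 0 0 0; 0 0 0 0; 0 0 0 0",
  "claw": 0.4
}}

```text
t: 8.95
eef_pos: [0.5469, -0.0013, 0.1268]
tool_rot: [-0.001, -0.06, 0.998, 0.0]
contact_force: [-6.0, -1.4, 0.9]
gripper_width: 0.647
grasp_force: 36.8
```

Call:
{"method": "send_rows", "body": {
  "deltas": "-0.002 0 -0.005 0; -0.005 0 -0.010 0; -0.008 0 -0.014 0; -0.011 0 -0.019 0; -0.014 0 -0.023 0"
}}

```text
t: 9.45
eef_pos: [0.5631, 0.0005, 0.15]
tool_rot: [0.001, -0.06, 0.998, -0.0]
contact_force: [5.1, -1.8, -13.1]
gripper_width: 0.647
grasp_force: 34.3
```

Call:
{"method": "send_rows", "body": {
  "deltas": "-0.004 0 -0.004 0; -0.008 0 -0.008 0; -0.012 0 -0.011 0; -0.017 0 -0.014 0; -0.0215 0 -0.017 0"
}}

```text
t: 9.95
eef_pos: [0.5824, 0.0028, 0.1661]
tool_rot: [-0.001, -0.06, 0.998, -0.0]
contact_force: [1.6, -2.4, -12.4]
gripper_width: 0.647
grasp_force: 34.4
```

Call:
{"method": "send_rows", "body": {
  "deltas": "0 0 0 0; 0 0 0 0; 0 0 0 0; 0.018 0 0.020 0; 0.0355 0 0.040 0",
  "claw": 0.9
}}

```text
t: 10.45
eef_pos: [0.5483, -0.0007, 0.1269]
tool_rot: [0.002, -0.06, 0.998, 0.0]
contact_force: [-1.3, -0.3, -0.8]
gripper_width: 0.905
grasp_force: 0.0
```

```bash
python3 - <<'E'
from h import *
np.set_printoptions(precision=1,suppress=True)
go(arc(ST["r2"],-68),6.9); p=notches()
p=bot.read_camera("scene"); save(p,"s2.png",(195,385,215,415),4)
E
```

```text
at [548.3  -0.7 126.9] yaw 6.9 | move [ 1.2 -0.9  1.7] spin 0.0 F [-1.3 -0.3 -0.8] grip 0.905 t 10.4
scene r1 0.9 [26.7 21.4] z 41 ang 157.2
scene r2 0.86 [-15.5  27.5] z 176 ang -12.2
scene r3 0.78 [14.2 22.3] z 40 ang 167.7
scene r1 0.56 [ 42.4 241.5] z 0 ang 158.1
top r3 0.81 [14.9 23.5] z 35 ang 168.0
```

View pics/s2.png

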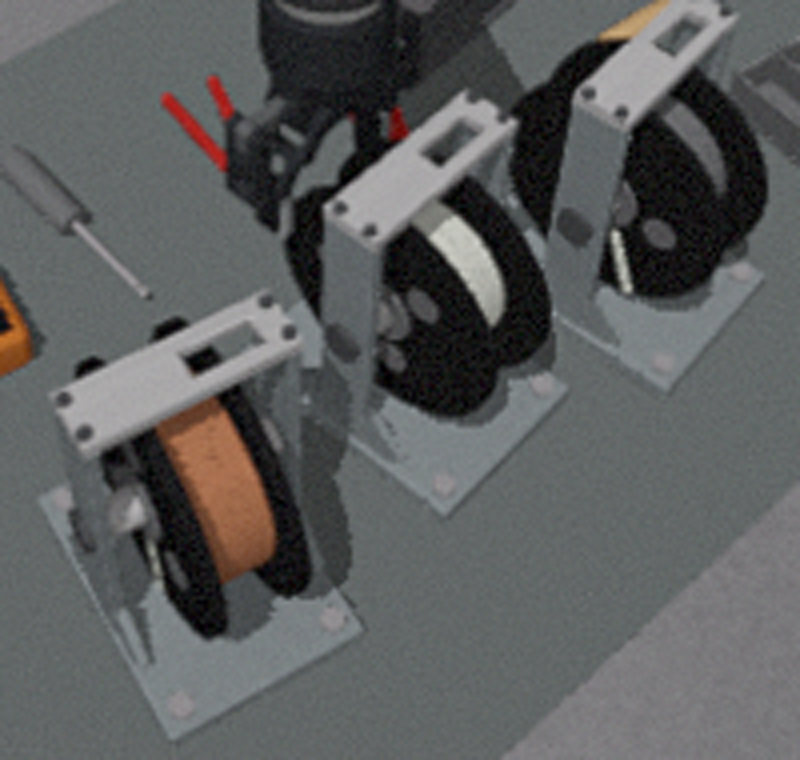

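Call:
{"method": "send_rows", "body": {
  "deltas": "0 0 0 0; 0 0 0 0; 0 0 0 0; 0 0 0 0",
  "claw": 0.4
}}

```text
t: 11.1
eef_pos: [0.5489, -0.0011, 0.1272]
tool_rot: [0.001, -0.06, 0.998, 0.0]
contact_force: [1.3, -0.8, 5.2]
gripper_width: 0.651
grasp_force: 37.2
```

Call:
{"method": "send_rows", "body": {
  "deltas": "-0.002 0 -0.005 0; -0.005 0 -0.010 0; -0.008 0 -0.014 0; -0.0095 0 -0.0165 0; -0.0095 0 -0.0165 0"
}}

```text
t: 11.6
eef_pos: [0.557, -0.0002, 0.1423]
tool_rot: [-0.0, -0.06, 0.998, -0.0]
contact_force: [4.8, -0.8, -8.3]
gripper_width: 0.648
grasp_force: 34.5
```

Call:
{"method": "send_rows", "body": {
  "deltas": "0 0 0 0; 0 0 0 0; 0 0 0 0; 0 0 -0.04 0; 0 0 -0.09 0",
  "claw": 0.9
}}

```text
t: 12.1
eef_pos: [0.555, -0.0, 0.232]
tool_rot: [-0.003, -0.06, 0.998, -0.0]
contact_force: [0.5, 0.9, 0.6]
gripper_width: 0.902
grasp_force: 0.0
```

Call:
{"method": "send_rows", "body": {
  "deltas": "0.03 0 -0.03 0; 0.06 0 -0.06 0; 0.09 0 -0.09 0;0.09 0 -0.09 0"
}}

```text
t: 12.5
eef_pos: [0.4666, -0.0118, 0.3269]
tool_rot: [0.003, -0.059, 0.998, 0.001]
contact_force: [0.4, 0.3, 0.8]
gripper_width: 0.901
grasp_force: 0.0
```

```bash
python3 - <<'E'
from h import *
np.set_printoptions(precision=1,suppress=True)
go(arc(ST["r2"],-68),6.9); p=notches()
print(survey(p)["r2"])
q=bot.read_camera("scene"); print(survey(q)["r2"]); 
a=q["img"][205:300,285:365]; b=p["img"][130:190,260:320]
a=cv2.resize(a,None,fx=6,fy=6,interpolation=cv2.INTER_CUBIC)[:570]; 
cv2.imwrite("pics/s3.png",cv2.convertScaleAbs(a[...,::-1],alpha=1.6,beta=10))
E
```

```text
at [466.6 -11.8 326.9] yaw 6.8 | move [-81.3   0.5 201.7] spin -0.1 F [0.4 0.3 0.8] grip 0.901 t 12.5
scene r2 0.95 [-2.  22.6] z 176 ang -1.6
scene r3 0.91 [17.1 24.5] z 33 ang 166.6
scene r1 0.84 [26.9 22.4] z 42 ang 156.9
scene r1 0.58 [ 2.7 21.4] z 208 ang 1.5
top r2 0.87 [-0.1 24. ] z 171 ang -0.1
top r3 0.6 [14.5 22.9] z 37 ang 167.9
[618.    7.4 119.9  37.4   6.6   6.2 206.9 431.  618.2   3.3]
[618.9   8.3 123.1  38.2   6.6   6.6 207.5 740.  621.6   1.2]
```

View pics/s3.png

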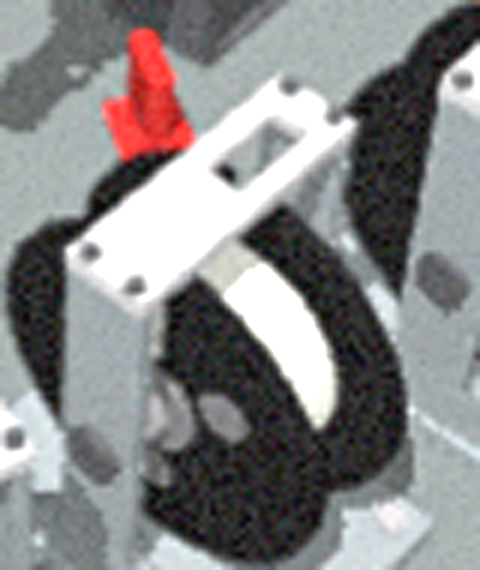

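The crop shows r2's white line just right of the cheek, at crop (155,305)–(155,355), so it points almost straight up. Next: its angle, and the approach to r1.

```bash
python3 - <<'E'
from h import *
np.set_printoptions(precision=1,suppress=True)
q=bot.read_camera("scene"); p=bot.read_camera("top")
print(onflange(q,np.array([(155,305),(155,355)])/6+[285,205],((.6185,.0076),6.5)))
for k in("r1","r3","ks"): print(k,survey(q)[k],survey(p)[k])
go(arc(ST["r1"],-28),7.5)
E
```

```text
[[ 1.1 57.8  1.1 57.8]
 [ 2.8 29.3  5.5 29.4]]
r1 [646.2 173.1 123.4  37.9   7.    7.  207.6 607.  648.3 165.7] [643.9 171.5 119.4  38.8   7.    7.7 207.  432.  644.3 167.8]
r3 [ 639.2 -173.9  119.2   39.    -8.7   -8.3  207.2 1020.   640.6 -178.9] [ 638.  -174.1  119.8   37.9   -9.3   -9.1  207.1  434.   636.7 -177.8]
ks [347.1 277.3 193.3 152.9   8.   -1.1  53.2 646.  397.2 264.3] [346.7 277.9 193.1 148.    8.3   7.4  52.6 917.  386.7 282.1]
at [467.7 -10.7 321.7] yaw 6.9 | move [-160.9  160.2  156.8] spin -0.6 F [ 0.2 -0.3 -0.5] grip 0.895 t 12.8
```

Call:
{"method": "send_rows", "body": {
  "deltas": "-0.032 0.032 0 0; -0.064 0.064 0 0; -0.096 0.096 0 0; -0.128 0.128 0 0; -0.161 0.160 0 -0.6"
}}

```text
t: 13.35
eef_pos: [0.6093, 0.169, 0.3213]
tool_rot: [-0.001, -0.066, 0.998, -0.0]
contact_force: [0.1, -0.3, -0.3]
gripper_width: 0.904
grasp_force: 0.0
```

Call:
{"method": "send_rows", "body": {
  "deltas": "0 0 0.045 0; 0 0 0.09 0; 0 0 0.13 0; 0 0 0.157 0; 0 0 0.157 0"
}}

```text
t: 13.85
eef_pos: [0.6052, 0.1666, 0.1602]
tool_rot: [-0.005, -0.065, 0.998, -0.002]
contact_force: [-0.6, 1.1, 0.4]
gripper_width: 0.904
grasp_force: 0.0
```

Call:
{"method": "send_rows", "body": {
  "deltas": "0 0 0 0; 0 0 0 0; 0 0 0 0; 0 0 0 0",
  "claw": 0.4
}}

```text
t: 14.25
eef_pos: [0.6094, 0.1666, 0.1671]
tool_rot: [0.001, -0.065, 0.998, -0.0]
contact_force: [2.7, -3.6, -1.6]
gripper_width: 0.641
grasp_force: 36.9
```

Call:
{"method": "send_rows", "body": {
  "deltas": "0.005 0 0.003 0; 0.009 0 0.006 0; 0.0135 0 0.009 0; 0.0175 0 0.013 0; 0.0215 0 0.017 0"
}}

```text
t: 14.75
eef_pos: [0.5888, 0.1638, 0.1517]
tool_rot: [0.002, -0.065, 0.998, 0.0]
contact_force: [-1.2, -5.2, 11.1]
gripper_width: 0.648
grasp_force: 39.5
```

Call:
{"method": "send_rows", "body": {
  "deltas": "0.0035 0 0.004 0; 0.0065 0 0.0085 0; 0.0095 0 0.013 0; 0.012 0 0.018 0; 0.014 0 0.023 0"
}}

```text
t: 15.25
eef_pos: [0.5729, 0.1616, 0.1277]
tool_rot: [0.0, -0.065, 0.998, -0.0]
contact_force: [-6.5, -6.0, 11.6]
gripper_width: 0.645
grasp_force: 45.3
```

Call:
{"method": "send_rows", "body": {
  "deltas": "0 0 0 0; 0 0 0 0; 0 0 0 0; -0.018 0 -0.020 0; -0.0355 0 -0.040 0",
  "claw": 0.9
}}

```text
t: 15.75
eef_pos: [0.6081, 0.1679, 0.166]
tool_rot: [-0.001, -0.066, 0.998, 0.0]
contact_force: [0.4, -0.1, -0.2]
gripper_width: 0.895
grasp_force: 0.0
```

```bash
python3 - <<'E'
from h import *
go(arc(ST["r1"],-28),7.5); notches()
E
```

```text
at [608.1 167.9 166. ] yaw 7.5 | move [-0.1 -0.2  1.2] spin 0.0 F [ 0.4 -0.1 -0.2] grip 0.895 t 15.8
scene r2 0.9 [ 2.  25.2] z 174 ang 1.7
scene r1 0.86 [61.4 19.9] z 71 ang 119.0
scene r3 0.85 [14.2 23.4] z 35 ang 168.5
scene r3 0.36 [-2. 22.] z 209 ang -1.1
top r2 0.98 [-3.5 24.9] z 175 ang -2.9
top r3 0.89 [17.8 25.2] z 38 ang 165.2
```

Call:
{"method": "send_rows", "body": {
  "deltas": "0 0 0 0; 0 0 0 0; 0 0 0 0; 0 0 0 0",
  "claw": 0.4
}}

```text
t: 16.35
eef_pos: [0.6072, 0.1663, 0.1649]
tool_rot: [-0.001, -0.065, 0.998, -0.001]
contact_force: [-1.9, -4.1, -0.4]
gripper_width: 0.647
grasp_force: 34.0
```

Call:
{"method": "send_rows", "body": {
  "deltas": "0.005 0 0.003 0; 0.009 0 0.006 0; 0.0135 0 0.009 0; 0.0175 0 0.013 0; 0.0215 0 0.017 0"
}}

```text
t: 16.85
eef_pos: [0.5887, 0.1638, 0.1505]
tool_rot: [0.002, -0.065, 0.998, 0.0]
contact_force: [-1.1, -3.5, 7.9]
gripper_width: 0.642
grasp_force: 36.1
```

Call:
{"method": "send_rows", "body": {
  "deltas": "0.0035 0 0.004 0; 0.0065 0 0.0085 0; 0.0095 0 0.013 0; 0.012 0 0.018 0; 0.014 0 0.023 0"
}}

```text
t: 17.35
eef_pos: [0.5729, 0.1616, 0.1267]
tool_rot: [0.0, -0.065, 0.998, -0.0]
contact_force: [-5.1, -5.7, 9.8]
gripper_width: 0.646
grasp_force: 41.5
```

Call:
{"method": "send_rows", "body": {
  "deltas": "0 0 0 0; 0 0 0 0; 0 0 0 0; -0.018 0 -0.020 0; -0.0355 0 -0.040 0",
  "claw": 0.9
}}

```text
t: 17.85
eef_pos: [0.6081, 0.1679, 0.1659]
tool_rot: [-0.001, -0.066, 0.998, 0.0]
contact_force: [0.3, 0.4, 1.0]
gripper_width: 0.9
grasp_force: 0.0
```

Call:
{"method": "send_rows", "body": {
  "deltas": "0 0 0 0; 0 0 0 0; 0 0 0 0; 0 0 0 0",
  "claw": 0.4
}}

```text
t: 18.25
eef_pos: [0.6088, 0.1665, 0.1663]
tool_rot: [0.001, -0.065, 0.998, -0.0]
contact_force: [1.3, -4.3, 7.0]
gripper_width: 0.648
grasp_force: 33.1
```

Call:
{"method": "send_rows", "body": {
  "deltas": "0.005 0 0.003 0; 0.009 0 0.006 0; 0.0135 0 0.009 0; 0.0175 0 0.013 0; 0.0215 0 0.017 0"
}}

```text
t: 18.75
eef_pos: [0.587, 0.1636, 0.1492]
tool_rot: [0.001, -0.065, 0.998, -0.0]
contact_force: [-0.5, -2.7, 7.6]
gripper_width: 0.646
grasp_force: 34.6
```

Call:
{"method": "send_rows", "body": {
  "deltas": "0.0035 0 0.004 0; 0.0065 0 0.0085 0; 0.0095 0 0.013 0; 0.012 0 0.018 0; 0.014 0 0.023 0"
}}

```text
t: 19.25
eef_pos: [0.5717, 0.1615, 0.1255]
tool_rot: [-0.001, -0.065, 0.998, -0.0]
contact_force: [-4.3, -3.2, 8.3]
gripper_width: 0.646
grasp_force: 38.6
```

Call:
{"method": "send_rows", "body": {
  "deltas": "0 0 0 0; 0 0 0 0; 0 0 0 0; -0.018 0 -0.020 0; -0.0355 0 -0.040 0",
  "claw": 0.9
}}

```text
t: 19.75
eef_pos: [0.6078, 0.1676, 0.1656]
tool_rot: [-0.001, -0.066, 0.998, -0.0]
contact_force: [0.5, 0.7, -1.0]
gripper_width: 0.902
grasp_force: 0.0
```

Call:
{"method": "send_rows", "body": {
  "deltas": "0 0 0 0; 0 0 0 0; 0 0 0 0; 0 0 0 0",
  "claw": 0.4
}}

```text
t: 20.15
eef_pos: [0.6086, 0.1665, 0.1661]
tool_rot: [0.001, -0.065, 0.998, -0.0]
contact_force: [0.8, -3.1, 7.2]
gripper_width: 0.644
grasp_force: 32.6
```

Call:
{"method": "send_rows", "body": {
  "deltas": "0.005 0 0.003 0; 0.009 0 0.006 0; 0.0135 0 0.009 0; 0.0175 0 0.013 0; 0.0215 0 0.017 0"
}}

```text
t: 20.65
eef_pos: [0.5869, 0.1635, 0.1491]
tool_rot: [0.001, -0.065, 0.998, -0.0]
contact_force: [-0.2, -2.7, 8.7]
gripper_width: 0.648
grasp_force: 34.2
```

Call:
{"method": "send_rows", "body": {
  "deltas": "0.0035 0 0.004 0; 0.0065 0 0.0085 0; 0.0095 0 0.013 0; 0.012 0 0.018 0; 0.014 0 0.023 0"
}}

```text
t: 21.15
eef_pos: [0.5716, 0.1614, 0.1254]
tool_rot: [-0.001, -0.065, 0.998, -0.001]
contact_force: [-3.0, -2.8, 7.7]
gripper_width: 0.646
grasp_force: 38.3
```

Call:
{"method": "send_rows", "body": {
  "deltas": "0 0 0 0; 0 0 0 0; 0 0 0 0; -0.018 0 -0.020 0; -0.0355 0 -0.040 0",
  "claw": 0.9
}}

```text
t: 21.65
eef_pos: [0.6078, 0.1675, 0.1656]
tool_rot: [-0.001, -0.066, 0.998, -0.0]
contact_force: [0.3, 0.9, -0.5]
gripper_width: 0.897
grasp_force: 0.0
```

```bash
python3 - <<'E'
from h import *
go(arc(ST["r1"],-28),7.5); notches()
E
```

```text
at [607.8 167.5 165.6] yaw 7.5 | move [-0.4  0.1  0.8] spin 0.0 F [ 0.3  0.9 -0.5] grip 0.897 t 21.6
scene r3 0.92 [15.4 14.3] z 37 ang 167.3
scene r2 0.9 [-2.9 25.7] z 175 ang -2.4
scene r1 0.83 [ 9.  21.2] z 175 ang 7.4
top r2 0.81 [-1.4 26.3] z 170 ang -1.2
top r1 0.74 [-239.4  142. ] z 52 ang -102.5
top r3 0.7 [14.7 11.8] z 35 ang 168.1
```

Call:
{"method": "send_rows", "body": {
  "deltas": "0 0 0 0; 0 0 0 0; 0 0 0 0; 0 0 0 0",
  "claw": 0.4
}}

```text
t: 22.25
eef_pos: [0.6071, 0.1663, 0.1649]
tool_rot: [-0.001, -0.065, 0.998, -0.001]
contact_force: [-2.0, -4.1, -0.9]
gripper_width: 0.649
grasp_force: 34.0
```

Call:
{"method": "send_rows", "body": {
  "deltas": "0.0025 0 0.0015 0; 0.005 0 0.003 0; 0.007 0 0.0045 0; 0.009 0 0.006 0; 0.009 0 0.006 0"
}}

```text
t: 22.75
eef_pos: [0.6015, 0.1655, 0.1614]
tool_rot: [0.003, -0.065, 0.998, -0.0]
contact_force: [2.8, -4.7, 6.0]
gripper_width: 0.649
grasp_force: 34.8
```

Call:
{"method": "send_rows", "body": {
  "deltas": "0 0 0 0; 0 0 0 0; 0 0 0 0; 0 0 -0.04 0; 0 0 -0.09 0",
  "claw": 0.9
}}

```text
t: 23.25
eef_pos: [0.5972, 0.1664, 0.2481]
tool_rot: [-0.003, -0.066, 0.998, -0.001]
contact_force: [0.9, 0.7, -1.3]
gripper_width: 0.898
grasp_force: 0.0
```

Call:
{"method": "send_rows", "body": {
  "deltas": "0.04 0 -0.02 0; 0.08 0 -0.04 0; 0.12 0 -0.06 0;0.12 0 -0.08 0"
}}

```text
t: 23.65
eef_pos: [0.4755, 0.1499, 0.3299]
tool_rot: [-0.002, -0.066, 0.998, 0.0]
contact_force: [-0.4, 0.2, 0.4]
gripper_width: 0.896
grasp_force: 0.0
```

```bash
python3 - <<'E'
from h import *
np.set_printoptions(precision=1,suppress=True)
p=notches(); q=bot.read_camera("scene")
for k in("r1","r2","r3"): print(k,survey(q)[k],survey(p)[k])
P=[np.array(d["xyz"])*1000 for d in bot.landmark_of(q,"slot")+bot.landmark_of(p,"slot")]; print(np.array(P))
a=q["img"][195:385,215:415]; a=cv2.resize(a,None,fx=4,fy=4,interpolation=cv2.INTER_CUBIC)
cv2.imwrite("pics/s4.png",cv2.convertScaleAbs(a[...,::-1],alpha=1.6,beta=10)[:600])
go((.5,-.2,.33),-8.8)
E
```

```text
scene r2 0.96 [-2.1 23.1] z 175 ang -1.7
scene r3 0.88 [14.7 13.6] z 37 ang 167.9
scene r1 0.68 [ 4.6 21.4] z 174 ang 3.8
top r3 0.86 [15.5 13.8] z 36 ang 167.4
top r3 0.75 [-217.7 -112. ] z 4 ang -115.0
top r1 0.68 [ 1.6 21.9] z 176 ang 1.3
top r2 0.67 [ 0.1 23.6] z 174 ang 0.1
r1 [645.6 173.  125.2  38.    8.    6.8 207.7 612.  648.3 165.4] [644.7 171.4 119.2  38.7   7.7   7.7 207.1 432.  644.1 167.4]
r2 [619.3   7.9 122.3  37.6   6.7   6.6 207.7 743.  621.6   1.1] [618.2   7.7 119.3  37.4   6.4   6.6 207.3 428.  618.2   3.2]
r3 [ 638.9 -183.5  119.8   38.5   -8.    -8.   207.1 1027.   640.  -188.6] [ 637.7 -183.8  120.5   39.1   -9.3   -9.1  206.6  436.   636.  -187. ]
[[ 641.1 -161.6  210.8]
 [ 612.2   29.9  208.5]
 [ 644.7  193.1  208.1]
 [ 656.5  419.     0.7]
 [ 644.6  191.6  207.6]
 [ 643.3 -160.7  201.9]
 [ 617.1   31.6  207.2]]
at [480.3 150.5 328.5] yaw 7.5 | move [  26.1 -350.1   -1.5] spin 16.3 F [-0.3 -0.6 -0. ] grip 0.902 t 24.0
```

View pics/s4.png

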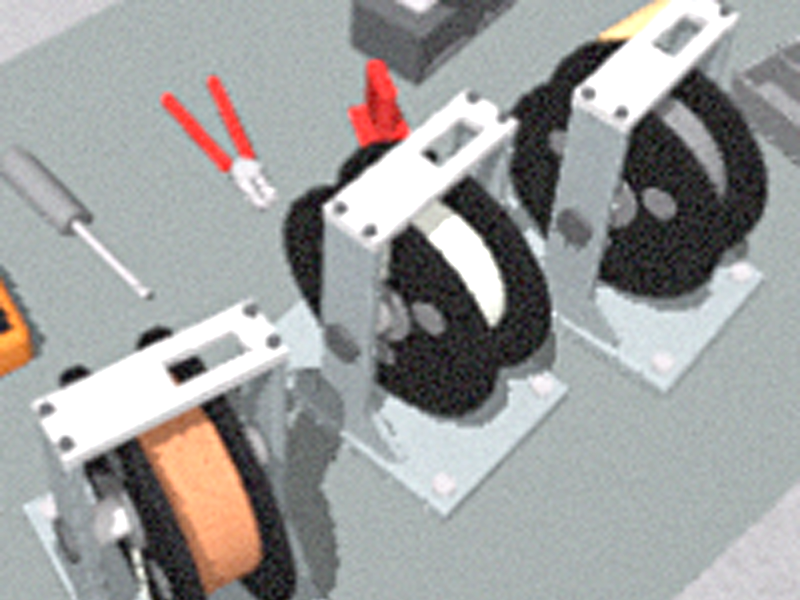

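Call:
{"method": "send_rows", "body": {
  "deltas": "0.005 -0.048 0 4; 0.010 -0.096 0 8; 0.015 -0.145 0 12; 0.020 -0.193 0 16.2; 0.022 -0.240 0 16.2"
}}

```text
t: 24.5
eef_pos: [0.4893, -0.0925, 0.329]
tool_rot: [-0.001, 0.077, 0.997, -0.0]
contact_force: [0.2, 1.2, -0.4]
gripper_width: 0.9
grasp_force: 0.0
```

```bash
sed -i 's/^ST=.*/ST={"r1":((.6445,.172),7.4),"r2":((.6187,.0077),6.6),"r3":((.6382,-.1837),-8.7)}/' h.py; python3 - <<'E'
from h import *
go(arc(ST["r3"],-28),-8.7)
r=[[],[],[]]
for i in range(8):
  for k in("scene","top"):
    for d in bot.landmark_of(bot.read_camera(k),"notch"):
      for j,n in enumerate(("r1","r2","r3")):
        L,a=notchang(d["xyz"],ST[n])
        if abs(L[0])<80 and abs(L[1]-24)<10 and d["xyz"][2]<.19: r[j].append((k,a))
for x in r:
  for k in("scene","top"): v=[a for kk,a in x if kk==k]; print(k,len(v),np.mean(v),np.std(v))
E
```

```text
at [489.3 -92.5 329. ] yaw -8.9 | move [-124.6  -67.3  164.1] spin -0.2 F [ 0.2  1.2 -0.4] grip 0.9 t 24.5
scene 7 0.643899284593723 1.2744823618762482
top 8 3.102440944595567 1.0247392909146378
scene 8 -0.46003898577535973 0.9183510228571814
top 8 -0.07868846861114148 1.3431046890916647
scene 7 167.54824140077443 0.7048235188280626
top 8 168.36820141181093 1.0960545353719142
```

Call:
{"method": "send_rows", "body": {
  "deltas": "-0.040 -0.022 0 0; -0.080 -0.045 0 0; -0.1245 -0.067 0.02 0; -0.1245 -0.067 0.06 0; -0.1245 -0.067 0.1 0"
}}

```text
t: 26.6
eef_pos: [0.604, -0.1769, 0.2283]
tool_rot: [0.001, 0.077, 0.997, -0.001]
contact_force: [0.2, 0.4, -1.0]
gripper_width: 0.901
grasp_force: 0.0
```

Call:
{"method": "send_rows", "body": {
  "deltas": "0 0 0.03 0; 0 0 0.0635 0; 0 0 0.0635 0"
}}

```text
t: 26.9
eef_pos: [0.5998, -0.1741, 0.1617]
tool_rot: [-0.004, 0.076, 0.997, 0.0]
contact_force: [-1.0, 1.0, -0.5]
gripper_width: 0.901
grasp_force: 0.0
```

Call:
{"method": "send_rows", "body": {
  "deltas": "0 0 0 0; 0 0 0 0; 0 0 0 0; 0 0 0 0",
  "claw": 0.4
}}

```text
t: 27.3
eef_pos: [0.6032, -0.1787, 0.1688]
tool_rot: [0.002, 0.077, 0.997, -0.002]
contact_force: [-0.3, -6.7, -5.5]
gripper_width: 0.644
grasp_force: 37.4
```

Call:
{"method": "send_rows", "body": {
  "deltas": "0.005 0 0.003 0; 0.009 0 0.006 0; 0.0135 0 0.009 0; 0.0175 0 0.013 0; 0.0215 0 0.017 0"
}}

```text
t: 27.8
eef_pos: [0.5837, -0.1759, 0.1544]
tool_rot: [0.004, 0.077, 0.997, -0.002]
contact_force: [-4.2, -4.0, 12.0]
gripper_width: 0.648
grasp_force: 40.6
```

Call:
{"method": "send_rows", "body": {
  "deltas": "0.0035 0 0.004 0; 0.0065 0 0.0085 0; 0.0095 0 0.013 0; 0.012 0 0.018 0; 0.014 0 0.023 0"
}}

```text
t: 28.3
eef_pos: [0.5675, -0.1733, 0.1301]
tool_rot: [0.002, 0.077, 0.997, -0.001]
contact_force: [-10.2, -3.7, 13.0]
gripper_width: 0.645
grasp_force: 48.1
```

Call:
{"method": "send_rows", "body": {
  "deltas": "0 0 0 0; 0 0 0 0; 0 0 0 0; -0.018 0 -0.020 0; -0.0355 0 -0.040 0",
  "claw": 0.9
}}

```text
t: 28.8
eef_pos: [0.6032, -0.1749, 0.167]
tool_rot: [-0.0, 0.076, 0.997, 0.0]
contact_force: [-0.6, -0.3, 0.3]
gripper_width: 0.902
grasp_force: 0.0
```

Call:
{"method": "send_rows", "body": {
  "deltas": "0 0 0 0; 0 0 0 0; 0 0 0 0; 0 0 0 0",
  "claw": 0.4
}}

```text
t: 29.2
eef_pos: [0.6031, -0.1789, 0.1677]
tool_rot: [0.002, 0.077, 0.997, -0.002]
contact_force: [-1.0, -6.9, 7.6]
gripper_width: 0.644
grasp_force: 33.9
```

Call:
{"method": "send_rows", "body": {
  "deltas": "0.005 0 0.003 0; 0.009 0 0.006 0; 0.0135 0 0.009 0; 0.0175 0 0.013 0; 0.0215 0 0.017 0"
}}

```text
t: 29.7
eef_pos: [0.581, -0.1754, 0.1505]
tool_rot: [0.001, 0.077, 0.997, -0.002]
contact_force: [-2.0, -6.3, 10.2]
gripper_width: 0.65
grasp_force: 36.0
```

Call:
{"method": "send_rows", "body": {
  "deltas": "0.0035 0 0.004 0; 0.0065 0 0.0085 0; 0.0095 0 0.013 0; 0.012 0 0.018 0; 0.014 0 0.023 0"
}}

```text
t: 30.2
eef_pos: [0.5656, -0.173, 0.1267]
tool_rot: [-0.0, 0.078, 0.997, -0.001]
contact_force: [-7.1, -5.1, 10.1]
gripper_width: 0.647
grasp_force: 41.0
```

Call:
{"method": "send_rows", "body": {
  "deltas": "0 0 0 0; 0 0 0 0; 0 0 0 0; -0.018 0 -0.020 0; -0.0355 0 -0.040 0",
  "claw": 0.9
}}

```text
t: 30.7
eef_pos: [0.6026, -0.1746, 0.1662]
tool_rot: [-0.001, 0.076, 0.997, 0.0]
contact_force: [0.7, -0.5, 0.3]
gripper_width: 0.896
grasp_force: 0.0
```

```bash
python3 - <<'E'
from h import *
go(arc(ST["r3"],-28),-8.7); notches()
E
```

```text
at [ 602.6 -174.6  166.2] yaw -8.7 | move [ 0.1 -3.6  1.3] spin 0.0 F [ 0.7 -0.5  0.3] grip 0.896 t 30.7
scene r1 0.98 [-0.7 18.6] z 176 ang -0.6
scene r2 0.83 [-2.3 22.6] z 175 ang -1.9
scene r3 0.63 [72.7 21.8] z 103 ang 91.8
top r2 0.97 [ 1.9 20.7] z 173 ang 1.6
top r2 0.72 [ 0.7 26.5] z 211 ang 0.4
top r1 0.65 [ 3.9 25.1] z 176 ang 3.1
top r3 0.54 [73.1 23.6] z 102 ang 92.7
top r2 0.44 [-200.7   53.2] z 5 ang -116.5
```

Two more full strokes with a 4 mm y correction, then check.

Call:
{"method": "send_rows", "body": {
  "deltas": "0 -0.0035 0 0; 0 -0.0035 0 0"
}}

```text
t: 31.1
eef_pos: [0.6008, -0.1792, 0.1653]
tool_rot: [-0.001, 0.076, 0.997, 0.0]
contact_force: [-1.4, -0.3, -0.7]
gripper_width: 0.898
grasp_force: 0.0
```

Call:
{"method": "send_rows", "body": {
  "deltas": "0 0 0 0; 0 0 0 0; 0 0 0 0; 0 0 0 0",
  "claw": 0.4
}}

```text
t: 31.5
eef_pos: [0.6017, -0.1788, 0.1661]
tool_rot: [-0.001, 0.076, 0.997, 0.0]
contact_force: [-2.9, -0.1, 0.5]
gripper_width: 0.644
grasp_force: 32.7
```

Call:
{"method": "send_rows", "body": {
  "deltas": "0.005 0 0.003 0; 0.009 0 0.006 0; 0.0135 0 0.009 0; 0.0175 0 0.013 0; 0.0215 0 0.017 0"
}}

```text
t: 32.0
eef_pos: [0.5825, -0.1757, 0.1511]
tool_rot: [0.002, 0.076, 0.997, 0.0]
contact_force: [-1.3, 1.1, 9.8]
gripper_width: 0.645
grasp_force: 35.5
```

Call:
{"method": "send_rows", "body": {
  "deltas": "0.0035 0 0.004 0; 0.0065 0 0.0085 0; 0.0095 0 0.013 0; 0.012 0 0.018 0; 0.014 0 0.023 0"
}}

```text
t: 32.5
eef_pos: [0.5669, -0.1733, 0.1272]
tool_rot: [0.0, 0.076, 0.997, 0.001]
contact_force: [-5.8, 2.7, 11.2]
gripper_width: 0.648
grasp_force: 41.7
```

Call:
{"method": "send_rows", "body": {
  "deltas": "0 0 0 0; 0 0 0 0; 0 0 0 0; -0.018 0 -0.020 0; -0.0355 0 -0.040 0",
  "claw": 0.9
}}

```text
t: 33.0
eef_pos: [0.6022, -0.1788, 0.1664]
tool_rot: [-0.001, 0.076, 0.997, 0.0]
contact_force: [0.5, -0.5, 0.2]
gripper_width: 0.901
grasp_force: 0.0
```

Call:
{"method": "send_rows", "body": {
  "deltas": "0 0 0 0; 0 0 0 0; 0 0 0 0; 0 0 0 0",
  "claw": 0.4
}}

```text
t: 33.4
eef_pos: [0.6026, -0.1789, 0.1667]
tool_rot: [0.001, 0.076, 0.997, 0.0]
contact_force: [0.8, 0.8, 7.6]
gripper_width: 0.646
grasp_force: 30.4
```

Call:
{"method": "send_rows", "body": {
  "deltas": "0.005 0 0.003 0; 0.009 0 0.006 0; 0.0135 0 0.009 0; 0.0175 0 0.013 0; 0.0215 0 0.017 0"
}}

```text
t: 33.9
eef_pos: [0.5808, -0.1755, 0.1496]
tool_rot: [0.001, 0.076, 0.997, 0.0]
contact_force: [-0.6, 1.3, 7.7]
gripper_width: 0.648
grasp_force: 32.1
```

Call:
{"method": "send_rows", "body": {
  "deltas": "0.0035 0 0.004 0; 0.0065 0 0.0085 0; 0.0095 0 0.013 0; 0.012 0 0.018 0; 0.014 0 0.023 0"
}}

```text
t: 34.4
eef_pos: [0.5655, -0.1731, 0.1259]
tool_rot: [-0.001, 0.076, 0.997, 0.001]
contact_force: [-3.9, 2.1, 9.3]
gripper_width: 0.649
grasp_force: 36.9
```

Call:
{"method": "send_rows", "body": {
  "deltas": "0 0 0 0; 0 0 0 0; 0 0 0 0; -0.018 0 -0.020 0; -0.0355 0 -0.040 0",
  "claw": 0.9
}}

```text
t: 34.9
eef_pos: [0.6018, -0.1788, 0.1662]
tool_rot: [-0.001, 0.076, 0.997, 0.0]
contact_force: [0.6, -0.1, -0.7]
gripper_width: 0.898
grasp_force: 0.0
```

```bash
cat >> h.py <<'E'
def avg(names,N=6):
    r={}
    for i in range(N):
      for k in("scene","top"):
        for d in bot.landmark_of(bot.read_camera(k),"notch"):
          for n in names:
            L,a=notchang(d["xyz"],ST[n])
            if abs(L[0])<80 and abs(L[1]-24)<10 and d["xyz"][2]<.19: r.setdefault((n,k),[]).append(a)
    for k,v in r.items(): print(k,len(v),round(np.mean(v),1),round(np.std(v),1))
E
python3 - <<'E'
from h import *
go(arc(ST["r3"],-28),-8.7); avg(["r3"],4)
E
```

```text
at [ 601.8 -178.8  166.2] yaw -8.7 | move [-0.1  0.7  1.3] spin -0.0 F [ 0.6 -0.1 -0.7] grip 0.898 t 34.9
('r3', 'scene') 4 17.2 0.8
('r3', 'top') 4 18.7 1.4
```

Call:
{"method": "send_rows", "body": {
  "deltas": "0 0 0 0; 0 0 0 0; 0 0 0 0; 0 0 0 0",
  "claw": 0.4
}}

```text
t: 36.1
eef_pos: [0.6022, -0.1788, 0.1665]
tool_rot: [-0.0, 0.076, 0.997, 0.0]
contact_force: [-0.7, 0.7, 3.7]
gripper_width: 0.642
grasp_force: 32.7
```

Call:
{"method": "send_rows", "body": {
  "deltas": "0.005 0 0.003 0; 0.009 0 0.006 0; 0.0135 0 0.009 0; 0.0175 0 0.013 0; 0.021 0 0.0165 0"
}}

```text
t: 36.6
eef_pos: [0.5827, -0.1758, 0.1513]
tool_rot: [0.002, 0.076, 0.997, 0.0]
contact_force: [-1.4, 1.6, 9.7]
gripper_width: 0.646
grasp_force: 35.3
```

Call:
{"method": "send_rows", "body": {
  "deltas": "0 0 0 0; 0 0 0 0; 0 0 0 0; 0 0 -0.04 0; 0 0 -0.09 0",
  "claw": 0.9
}}

```text
t: 37.1
eef_pos: [0.5799, -0.175, 0.2384]
tool_rot: [-0.003, 0.076, 0.997, -0.0]
contact_force: [1.3, 0.2, 0.9]
gripper_width: 0.9
grasp_force: 0.0
```

Call:
{"method": "send_rows", "body": {
  "deltas": "0.02 0.03 -0.03 -3; 0.04 0.07 -0.06 -6; 0.06 0.11 -0.08 -9; 0.06 0.15 -0.08 -12; 0.06 0.19 -0.08 -15"
}}

```text
t: 37.6
eef_pos: [0.5509, 0.0231, 0.3211]
tool_rot: [0.001, -0.056, 0.998, 0.001]
contact_force: [1.3, 0.4, -1.0]
gripper_width: 0.901
grasp_force: 0.0
```

```bash
python3 - <<'E'
from h import *
np.set_printoptions(precision=1,suppress=True)
avg(["r1","r2","r3"],5)
for c in("scene","top"):
    p=bot.read_camera(c); P=cloud(p,np.ones(p["depth"].shape,bool))
    for k in("r1","r2","r3"): print(c,k,survey(p)[k])
    m=(P[:,2]>.092)&(P[:,2]<.115)&(abs(P[:,0]-.39)<.06)&(abs(P[:,1]-.28)<.1); Q=P[m]
    lab=cv2.kmeans(Q[:,1:2].astype(np.float32).copy(),3,None,(3,50,1e-4),5,0)[1][:,0]
    for i in range(3): 
        R=Q[lab==i]; (cx,cy),(w,h),a=cv2.minAreaRect((R[:,:2]*1000).astype(np.float32)); print("key",np.median(R,0)*1000,(R.min(0)[:2]+R.max(0)[:2])*500,(cx,cy,w,h,a),len(R))
    ms=bot.masks_of(p,"key_stand")
    print([ (round(d["confidence"],2),d["mask"].sum()) for d in ms][:2])
    Q=cloud(p,ms[0]["mask"]); Q=Q[(Q[:,2]>.048)&(Q[:,2]<.062)]; print("ks",cv2.minAreaRect((Q[:,:2]*1000).astype(np.float32)))
    for d in bot.landmark_of(p,"key")+bot.landmark_of(p,"key_stand"): print(np.array(d["xyz"])*1000,d["confidence"])
go((.39,.28,.33),7.8)
save(p,"keys.png",(195,290,160,290),5); 
E
```

```text
('r3', 'scene') 5 0.9 2.0
('r1', 'scene') 5 1.7 1.6
('r2', 'scene') 5 -1.5 0.5
('r1', 'top') 5 4.8 0.7
('r3', 'top') 5 0.0 1.4
scene r1 [645.8 172.9 124.9  38.3   7.3   7.  207.7 609.  648.2 165.4]
scene r2 [619.    7.5 123.1  38.1   6.1   6.7 207.6 743.  621.5   0.9]
scene r3 [ 638.4 -183.4  119.5   39.    -8.2   -8.   207.2 1019.   639.5 -188.4]
key [398.6 222.9 100.6] [398.1 224.9] (397.9526062011719, 224.85533142089844, 34.3181266784668, 14.610016822814941, 8.545851707458496) 62
key [391.  280.3 100.7] [389.4 283.7] (389.1933288574219, 283.1121826171875, 34.79895782470703, 15.735284805297852, 8.863948822021484) 59
key [382.4 337.5 100.6] [381.5 340.5] (381.34185791015625, 341.03253173828125, 37.16925811767578, 19.786537170410156, 2.7140700817108154) 57
[(0.97, np.int64(1047)), (0.66, np.int64(2134))]
ks ((388.6003112792969, 283.0404052734375), (69.08258819580078, 193.0857391357422), 8.454994201660156)
[397.2 221.6  51.5] 0.72
[391.  279.   53.2] 0.62
[378.6 341.9  54.8] 0.57
[277.5 233.7  30.8] 0.54
[467.1 122.9  33. ] 0.48
[391.  278.5   2.9] 0.96h.py:26: RuntimeWarning: Mean of empty slice.
  d=Q[:,:2]-Q[:,:2].mean(0); v=np.linalg.svd(d,full_matrices=False)[2][0]
  ret = um.true_divide(
Traceback (most recent call last):
  File "h.py", line 31, in survey
    for n,c in(("r1",(.643,.17)),("r2",(.617,.006)),("r3",(.641,-.176))): out[n]=rect(P,.197,.22,c,.085)
                                                                                 ~~~~^^^^^^^^^^^^^^^^^^^
  File "h.py", line 26, in rect
    d=Q[:,:2]-Q[:,:2].mean(0); v=np.linalg.svd(d,full_matrices=False)[2][0]
                                 ~~~~~~~~~~~~~~~~~~~~~~~~~~~~~~~~~~~~~~~^^^
IndexError: index 0 is out of bounds for axis 0 with size 0
```

```bash
python3 - <<'E'
from h import *
go(arc(ST["r1"],-28),7.4)
E
```

```text
at [550.9  21.2 319.8] yaw 6.3 | move [-72.9 138.9 154.9] spin -1.1 F [ 0.9 -0.5 -1. ] grip 0.9 t 38.9
```

Call:
{"method": "send_rows", "body": {
  "deltas": "-0.024 0.046 0 0; -0.048 0.092 0 0; -0.073 0.139 0 -1.1; -0.073 0.139 0.04 -1.1; -0.073 0.139 0.08 -1.1"
}}

```text
t: 39.35
eef_pos: [0.6093, 0.1711, 0.2392]
tool_rot: [0.001, -0.067, 0.998, 0.001]
contact_force: [-0.2, -0.9, -0.1]
gripper_width: 0.901
grasp_force: 0.0
```

Call:
{"method": "send_rows", "body": {
  "deltas": "0 0 0.04 0; 0 0 0.075 0; 0 0 0.075 0"
}}

```text
t: 39.65
eef_pos: [0.6048, 0.1668, 0.1598]
tool_rot: [-0.005, -0.065, 0.998, -0.001]
contact_force: [-0.5, 0.6, -0.1]
gripper_width: 0.901
grasp_force: 0.0
```

Call:
{"method": "send_rows", "body": {
  "deltas": "0 0 0 0; 0 0 0 0; 0 0 0 0; 0 0 0 0",
  "claw": 0.4
}}

```text
t: 40.05
eef_pos: [0.6095, 0.1666, 0.1669]
tool_rot: [0.002, -0.064, 0.998, 0.0]
contact_force: [-0.8, -5.0, 5.2]
gripper_width: 0.642
grasp_force: 37.1
```

Call:
{"method": "send_rows", "body": {
  "deltas": "0.0025 0 0.0015 0; 0.005 0 0.003 0; 0.005 0 0.003 0; 0.005 0 0.003 0"
}}

```text
t: 40.45
eef_pos: [0.6059, 0.1661, 0.1648]
tool_rot: [0.003, -0.064, 0.998, 0.0]
contact_force: [0.2, -4.1, 8.5]
gripper_width: 0.647
grasp_force: 37.8
```

Call:
{"method": "send_rows", "body": {
  "deltas": "0 0 0 0; 0 0 0 0; 0 0 0 0; 0 0 -0.04 0; 0 0 -0.09 0",
  "claw": 0.9
}}

```text
t: 40.95
eef_pos: [0.6012, 0.167, 0.2502]
tool_rot: [-0.003, -0.065, 0.998, -0.001]
contact_force: [1.5, 0.8, 0.6]
gripper_width: 0.903
grasp_force: 0.0
```

Call:
{"method": "send_rows", "body": {
  "deltas": "0.04 0 -0.03 0; 0.08 0 -0.07 0; 0.12 0 -0.08 0; 0.12 -0.04 -0.08 0; 0.12 -0.08 -0.08 0"
}}

```text
t: 41.45
eef_pos: [0.4936, 0.0729, 0.3327]
tool_rot: [0.001, -0.067, 0.998, 0.001]
contact_force: [1.3, -1.5, -0.3]
gripper_width: 0.9
grasp_force: 0.0
```

```bash
cat >> h.py <<'E'
def stands(c):
    p=bot.read_camera(c); P=cloud(p,np.ones(p["depth"].shape,bool)); out=[]
    for k in("r1","r2","r3"):
        try: print(c,k,rect(P,.197,.22,ST[k][0],.085)[[0,1,2,3,4,5]].round(1))
        except Exception: print(c,k,"hidden")
    return p,P
E
python3 - <<'E'
from h import *
np.set_printoptions(precision=1,suppress=True)
avg(["r1"],5)
for c in("scene","top"):
    p,P=stands(c)
    m=(P[:,2]>.092)&(P[:,2]<.115)&(abs(P[:,0]-.39)<.06)&(abs(P[:,1]-.28)<.1); Q=P[m]
    if len(Q)>30:
      lab=cv2.kmeans(Q[:,1:2].astype(np.float32).copy(),3,None,(3,50,1e-4),5,0)[1][:,0]
      for i in range(3): 
        R=Q[lab==i]; (cx,cy),(w,h),a=cv2.minAreaRect((R[:,:2]*1000).astype(np.float32)); print("key",np.median(R,0)*1000,np.array([cx,cy,w,h,a]),len(R))
    ms=bot.masks_of(p,"key_stand")
    if ms:
        Q=cloud(p,ms[0]["mask"]); Q=Q[(Q[:,2]>.048)&(Q[:,2]<.062)]; print("ks",cv2.minAreaRect((Q[:,:2]*1000).astype(np.float32)))
go((.39,.28,.33),8.4)
im=p["img"][215:285,170:300]; im=cv2.resize(im,None,fx=6,fy=6,interpolation=cv2.INTER_CUBIC)
cv2.imwrite("pics/keys.png",im[...,::-1]) 
E
```

```text
('r1', 'top') 4 0.6 0.4
('r1', 'scene') 4 -0.5 1.1
scene r1 [646.1 172.4 124.4  37.5   7.3   7.1]
scene r2 [619.4   7.5 121.5  38.    6.1   6.5]
scene r3 [ 638.3 -183.4  119.8   39.1   -8.4   -8.2]
key [399.2 222.6 100.7] [397.2 225.2  35.9  16.6  10.2] 63
key [390.4 280.3 101.2] [390.6 282.2  34.9  14.5   3.5] 56
key [382.6 337.3 100.3] [380.8 340.1  35.9  15.1  18.4] 57
ks ((389.3533630371094, 281.32183837890625), (67.60435485839844, 188.0736541748047), 8.241005897521973)
top r1 [644.2 171.5 119.8  38.8   8.5   7.7]
top r2 [620.2  -9.9  84.5  37.3   6.7   3.8]
top r3 [ 636.9 -183.8  120.6   38.5   -9.2   -9.2]
key [379.8 338.4 101.8] [379.9 338.7  32.5  14.2   7.4] 52
key [387.5 281.1 100.8] [387.7 281.6  34.6  13.5   2.5] 54
key [395.4 225.1  99.4] [395.  225.   32.6  14.1   8.6] 49
ks ((387.1858825683594, 283.6852722167969), (65.52915954589844, 192.3614501953125), 7.957726955413818)
at [494.6  72.  331.8] yaw 7.4 | move [ 77.  219.7   1.8] spin -1.0 F [-0.5  0.   0.7] grip 0.899 t 42.6
```

View pics/keys.png

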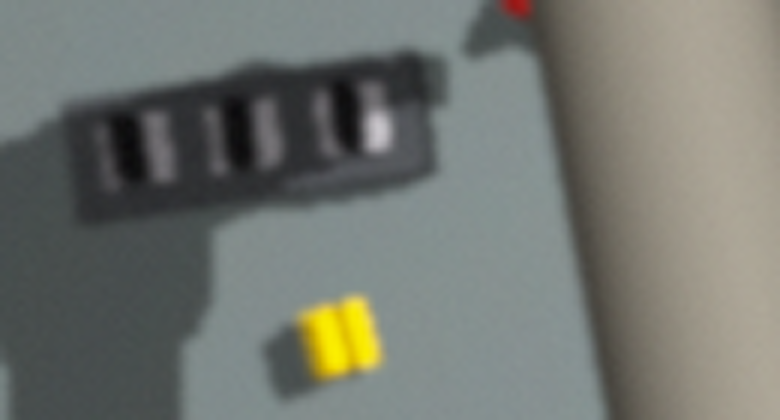

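The crop shows three black keys with silver collars in the key stand, at crop px (130,150), (240,135) and (350,120). The yellow look-alike stands apart at (340,335) and the red one is at (515,5). The black keys are the real ones, so I'll take the −y one first.

```bash
python3 - <<'E'
from h import *
go((.397,.2243,.071),8.1); print(bot.get_obs()["q"])
E
```

```text
at [494.6  72.  331.8] yaw 7.4 | move [ 77.2 163.6 260.8] spin -0.7 F [-0.5  0.   0.7] grip 0.899 t 42.6
[-0.74013547  0.09564878  0.51505225  1.87196286 -0.05083727  1.18670555
  1.49174093]
```

Call:
{"method": "send_rows", "body": {
  "deltas": "0.020 0.04 0 -0.7; 0.039 0.08 0 -0.7; 0.058 0.122 0 -0.7; 0.077 0.1635 0 -0.7; 0.077 0.1635 0.03 -0.7",
  "claw": 0.55
}}

```text
t: 43.15
eef_pos: [0.3958, 0.2313, 0.3045]
tool_rot: [0.002, -0.075, 0.997, 0.003]
contact_force: [1.3, 0.6, -0.4]
gripper_width: 0.55
grasp_force: 0.0
```

Call:
{"method": "send_rows", "body": {
  "deltas": "0 0 0.04 0; 0 0 0.08 0; 0 0 0.12 0; 0 0 0.15 0; 0 0 0.15 0"
}}

```text
t: 43.65
eef_pos: [0.3949, 0.2226, 0.1487]
tool_rot: [-0.003, -0.071, 0.998, -0.002]
contact_force: [-0.8, -1.3, -0.6]
gripper_width: 0.55
grasp_force: 0.0
```

```bash
python3 - <<'E'
from h import *
go((.397,.2243,.071),8.1)
E
```

```text
at [394.9 222.6 148.7] yaw 8.1 | move [-2.3  1.4 77.7] spin -0.0 F [-0.8 -1.3 -0.6] grip 0.55 t 43.6
```

Call:
{"method": "send_rows", "body": {
  "deltas": "0 0 0.03 0; 0 0 0.055 0; 0 0 0.07 0; 0 0 0.081 0; 0 0 0.081 0"
}}

```text
t: 44.15
eef_pos: [0.3974, 0.2244, 0.0709]
tool_rot: [-0.0, -0.071, 0.998, -0.0]
contact_force: [0.0, -0.3, 0.2]
gripper_width: 0.55
grasp_force: 0.0
```

Call:
{"method": "send_rows", "body": {
  "deltas": "0 0 0 0; 0 0 0 0"
}}

```text
t: 44.35
eef_pos: [0.398, 0.2248, 0.0719]
tool_rot: [0.001, -0.07, 0.998, 0.001]
contact_force: [-0.2, 0.1, -0.1]
gripper_width: 0.554
grasp_force: 0.0
```

```bash
python3 - <<'E'
from h import *
go((.397,.2243,.071),8.1)
p=bot.read_camera("scene"); save(p,"g1.png",(150,250,270,400),5)
E
```

```text
at [398.  224.8  71.9] yaw 8.1 | move [ 1.  -0.3  0.9] spin -0.0 F [-0.2  0.1 -0.1] grip 0.554 t 44.4
```

View pics/g1.png

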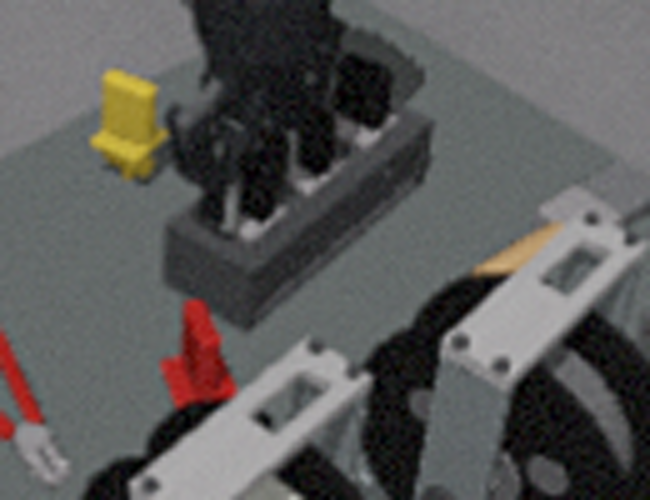

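Call:
{"method": "send_rows", "body": {
  "deltas": "0 0 0 0; 0 0 0 0; 0 0 0 0; 0 0 0 0; 0 0 0 0",
  "claw": 0,
  "force": 50
}}

```text
t: 44.9
eef_pos: [0.3974, 0.2244, 0.0712]
tool_rot: [0.0, -0.071, 0.998, 0.0]
contact_force: [-0.9, 0.3, 6.1]
gripper_width: 0.158
grasp_force: 48.9
```

Call:
{"method": "send_rows", "body": {
  "deltas": "0 0 0 0; 0 0 -0.005 0; 0 0 -0.02 0; 0 0 -0.04 0; 0 0 -0.06 0"
}}

```text
t: 45.4
eef_pos: [0.3968, 0.2238, 0.1313]
tool_rot: [-0.0, -0.07, 0.998, -0.0]
contact_force: [0.4, 0.0, -0.5]
gripper_width: 0.159
grasp_force: 48.7
```

Call:
{"method": "send_rows", "body": {
  "deltas": "0 0 -0.04 0; 0 0 -0.08 0; 0 0 -0.12 0; 0 0 -0.16 0; 0 0 -0.18 0"
}}

```text
t: 45.9
eef_pos: [0.398, 0.2245, 0.3143]
tool_rot: [0.002, -0.07, 0.998, 0.001]
contact_force: [0.2, 0.1, -0.9]
gripper_width: 0.159
grasp_force: 48.7
```

```bash
python3 - <<'E'
from h import *
go((.6161,.0314,.31),6.5-90)
E
```

```text
at [398.  224.5 314.3] yaw 8.1 | move [-188.9 -221.8    4.3] spin 91.6 F [ 0.2  0.1 -0.9] grip 0.159 t 45.9
```

Call:
{"method": "send_rows", "body": {
  "deltas": "-0.030 -0.035 0 8; -0.060 -0.07 0 16; -0.09 -0.106 0 24; -0.12 -0.141 0 32; -0.15 -0.176 0 40"
}}

```text
t: 46.4
eef_pos: [0.5712, 0.0696, 0.3109]
tool_rot: [-0.0, 0.278, 0.961, 0.0]
contact_force: [0.7, 0.5, -1.0]
gripper_width: 0.159
grasp_force: 48.7
```

Call:
{"method": "send_rows", "body": {
  "deltas": "0 0 0 8; 0 0 0 16; 0 0 0 24; 0 0 0 32; 0 0 0 40"
}}

```text
t: 46.9
eef_pos: [0.57, 0.0709, 0.3106]
tool_rot: [-0.0, 0.59, 0.808, -0.0]
contact_force: [-0.4, -1.0, -1.2]
gripper_width: 0.155
grasp_force: 48.8
```

Call:
{"method": "send_rows", "body": {
  "deltas": "0 0 0 8; 0 0 0 11.6; 0 0 0 11.6; 0 0 0 11.6"
}}

```text
t: 47.3
eef_pos: [0.5702, 0.0712, 0.3107]
tool_rot: [-0.0, 0.665, 0.747, -0.0]
contact_force: [-0.3, 0.1, -0.9]
gripper_width: 0.158
grasp_force: 48.8
```

```bash
python3 - <<'E'
from h import *
go((.6161,.0314,.26),6.5-90); print(np.round(bot.get_obs()["q"],2))
p,P=stands("scene")
# key in hand: grip/collar check from the scene camera
e,y,o=tool(); m=(np.hypot(P[:,0]-e[0],P[:,1]-e[1])<.035)&(P[:,2]<e[2]-.006)&(P[:,2]>.215); Q=P[m]; print(len(Q),Q[:,2].min() if len(Q) else 0)
for z in np.arange(.25,.32,.005):
    R=Q[abs(Q[:,2]-z)<.0025]
    if len(R): print(z.round(3),len(R),((R[:,:2]-e[:2])@Ry(y)*1000).mean(0).round(1),np.ptp((R[:,:2]-e[:2])@Ry(y)*1000,axis=0).round())
E
```

```text
at [570.2  71.2 310.7] yaw -83.4 | move [-44.8  41.   50.7] spin 0.1 F [-0.3  0.1 -0.9] grip 0.158 t 47.3
[-0.84  0.3   0.77  1.75 -0.23  1.18  0.11]
scene r1 [646.3 171.9 124.6  37.3   7.4   6.9]
scene r2 [619.2   7.4 121.2  38.4   6.9   6.5]
scene r3 [ 638.6 -183.3  119.9   38.4   -8.3   -8.1]
169 0.26042303339704154
0.26 2 [0.2 0.3] [2. 4.]
0.265 5 [-0.3  2.4] [8. 3.]
0.27 4 [1.8 3.5] [17.  1.]
0.275 13 [9.7 1.8] [34. 12.]
0.28 23 [12.1  0.3] [12. 12.]
0.285 1 [13.4 -2.2] [0. 0.]
0.29 2 [15.2 -8.4] [ 0. 19.]
0.295 89 [5.3 7.1] [39. 37.]
0.3 26 [9.6 2.3] [32. 34.]
0.305 4 [14.5  1.8] [3. 9.]
```

```bash
cat >> h.py <<'E'
def held():
    p=bot.read_camera("scene"); P=cloud(p,np.ones(p["depth"].shape,bool)); e,y,o=tool()
    for lo,hi,n in((-.018,-.0105,"collar"),(-.0393,-.0305,"head")):
        m=(np.hypot(P[:,0]-e[0],P[:,1]-e[1])<.035)&(P[:,2]-e[2]<hi)&(P[:,2]-e[2]>lo); L=((P[m,:2]-e[:2])@Ry(y))*1000
        print(n,len(L),L.min(0).round(1),L.max(0).round(1),"mid",((L.min(0)+L.max(0))/2).round(1), "(x here = -tool x)")
E
python3 -c "
from h import *
held();held()"
```

```text
collar 107 [-18.1 -18.3] [18.6 18.5] mid [0.2 0.1] (x here = -tool x)
head 26 [-17.1  -6.1] [16.5  5.9] mid [-0.3 -0.1] (x here = -tool x)
collar 107 [-18.9 -19.3] [17.9 18.4] mid [-0.5 -0.4] (x here = -tool x)
head 32 [-15.9  -7.3] [17.1  5.8] mid [ 0.6 -0.8] (x here = -tool x)
```

Call:
{"method": "send_rows", "body": {
  "deltas": "-0.022 0.020 0 0; -0.045 0.041 0 0; -0.045 0.041 0.02 0; -0.045 0.041 0.04 0; -0.045 0.041 0.04 0"
}}

```text
t: 47.95
eef_pos: [0.6147, 0.031, 0.2681]
tool_rot: [-0.002, 0.666, 0.746, -0.002]
contact_force: [0.5, -0.4, -0.9]
gripper_width: 0.158
grasp_force: 49.1
```

```bash
python3 -c "
from h import *
go((.6161,.0314,.2265),6.5-90); held(); held()"
```

```text
at [614.7  31.  268.1] yaw -83.5 | move [ 0.3  1.4 41.6] spin 0.0 F [ 0.5 -0.4 -0.9] grip 0.158 t 48.0
collar 98 [-18.  -19.7] [17.7 17.6] mid [-0.2 -1.1] (x here = -tool x)
head 28 [ 5.3 -7.5] [17.4  4.3] mid [11.4 -1.6] (x here = -tool x)
collar 102 [-19.2 -18.3] [18.1 17.1] mid [-0.5 -0.6] (x here = -tool x)
head 30 [ 3.3 -7.3] [17.5  4.3] mid [10.4 -1.5] (x here = -tool x)
```

Call:
{"method": "send_rows", "body": {
  "deltas": "0 0 0.005 0; 0 0 0.010 0; 0 0 0.015 0; 0 0 0.020 0; 0 0 0.020 0"
}}

```text
t: 48.55
eef_pos: [0.6158, 0.0311, 0.25]
tool_rot: [-0.0, 0.666, 0.746, -0.001]
contact_force: [-0.6, 0.3, -1.2]
gripper_width: 0.159
grasp_force: 49.1
```

Call:
{"method": "send_rows", "body": {
  "deltas": "0 0 0.005 0; 0 0 0.010 0; 0 0 0.013 0; 0 0 0.013 0"
}}

```text
t: 48.95
eef_pos: [0.6159, 0.031, 0.2372]
tool_rot: [-0.0, 0.666, 0.746, -0.0]
contact_force: [0.4, -0.0, -1.1]
gripper_width: 0.157
grasp_force: 49.1
```

Call:
{"method": "send_rows", "body": {
  "deltas": "0 0 0.003 0; 0 0 0.006 0; 0 0 0.006 0"
}}

```text
t: 49.25
eef_pos: [0.616, 0.031, 0.2313]
tool_rot: [-0.0, 0.666, 0.746, -0.0]
contact_force: [-0.2, 0.4, -0.1]
gripper_width: 0.16
grasp_force: 49.1
```

Call:
{"method": "send_rows", "body": {
  "deltas": "0 0 0.003 0; 0 0 0.005 0; 0 0 0.005 0; 0 0 0.005 0"
}}

```text
t: 49.65
eef_pos: [0.6164, 0.031, 0.2268]
tool_rot: [0.0, 0.666, 0.746, 0.0]
contact_force: [-0.3, 0.6, -0.2]
gripper_width: 0.16
grasp_force: 49.3
```

Call:
{"method": "send_rows", "body": {
  "deltas": "0 0 0.001 0; 0 0 0.001 -5; 0 0 0.001 -11; 0 0 0.001 -18; 0 0 0.001 -25"
}}

```text
t: 50.15
eef_pos: [0.6171, 0.0313, 0.2268]
tool_rot: [0.001, 0.486, 0.874, 0.001]
contact_force: [-0.9, 1.1, 3.8]
gripper_width: 0.158
grasp_force: 50.0
```

Call:
{"method": "send_rows", "body": {
  "deltas": "0 0 0 -7; 0 0 0 -14; 0 0 0 -21; 0 0 0 -28; 0 0 0 -35"
}}

```text
t: 50.65
eef_pos: [0.617, 0.0312, 0.2268]
tool_rot: [0.001, 0.201, 0.98, 0.001]
contact_force: [-0.4, -0.1, 3.5]
gripper_width: 0.154
grasp_force: 49.8
```

Call:
{"method": "send_rows", "body": {
  "deltas": "0 0 0 -7; 0 0 0 -14; 0 0 0 -21; 0 0 0 -28; 0 0 0 -30"
}}

```text
t: 51.15
eef_pos: [0.6171, 0.0313, 0.2268]
tool_rot: [0.001, -0.059, 0.998, 0.0]
contact_force: [-1.3, 1.1, 3.7]
gripper_width: 0.156
grasp_force: 49.6
```

Call:
{"method": "send_rows", "body": {
  "deltas": "0 0 0 0; 0 0 0 0"
}}

```text
t: 51.35
eef_pos: [0.6171, 0.0312, 0.2268]
tool_rot: [0.001, -0.056, 0.998, 0.0]
contact_force: [-0.7, 0.8, 5.4]
gripper_width: 0.158
grasp_force: 49.9
```

```bash
python3 -c "
from h import *
go((.6161,.0314,.2265),6.5); print(bot.get_obs()['torque']); stands('scene'); avg(['r2'],2)"
```

```text
at [617.1  31.2 226.8] yaw 6.4 | move [1.  0.3 0.3] spin -0.1 F [-0.7  0.8  5.4] grip 0.158 t 51.4
[0.17932875 0.16332886 0.02985237]
scene r1 [645.8 173.1 123.1  37.2   7.4   7.1]
scene r2 [6.194e+02 7.100e+00 1.214e+02 3.810e+01 6.200e+00 2.000e-01]
scene r3 [ 638.3 -183.4  120.3   39.    -8.1   -8.2]
('r2', 'scene') 2 -0.7 1.6
```

Call:
{"method": "send_rows", "body": {
  "deltas": "0 0 0 0; 0 0 0 0; 0 0 0 0; 0 0 0 0",
  "claw": 0.55
}}

```text
t: 52.2
eef_pos: [0.6161, 0.0309, 0.2254]
tool_rot: [-0.0, -0.056, 0.998, -0.0]
contact_force: [0.1, 0.2, 0.2]
gripper_width: 0.548
grasp_force: 0.0
```

Call:
{"method": "send_rows", "body": {
  "deltas": "0 0 -0.02 0; 0 0 -0.06 0; 0 0 -0.1 0; 0.04 0.01 -0.1 0; 0.08 0.03 -0.1 0"
}}

```text
t: 52.7
eef_pos: [0.5337, 0.0503, 0.3269]
tool_rot: [0.001, -0.055, 0.998, -0.0]
contact_force: [-0.3, 1.0, 0.3]
gripper_width: 0.553
grasp_force: 0.0
```

```bash
cat >> h.py <<'E'
def keys():
    for c in("scene","top"):
        p,P=stands(c)
        Q=P[(P[:,2]>.092)&(P[:,2]<.115)&(abs(P[:,0]-.39)<.08)&(abs(P[:,1]-.28)<.12)]
        L=cv2.dilate(np.zeros((1,1),np.uint8),None)
        g=np.zeros((240,320),np.uint8); ij=np.c_[(Q[:,0]-.31)*1000,(Q[:,1]-.16)*1000].astype(int); ok=(ij.min(1)>=0)&(ij[:,0]<240)&(ij[:,1]<320); Q=Q[ok]; ij=ij[ok]; g[ij[:,0],ij[:,1]]=1
        n,lab=cv2.connectedComponents(cv2.dilate(g,np.ones((9,9))))
        for i in range(1,n):
            R=Q[lab[ij[:,0],ij[:,1]]==i]
            if len(R)>20: (cx,cy),(w,h),a=cv2.minAreaRect((R[:,:2]*1000).astype(np.float32)); print("key",np.round([cx,cy,w,h,a],1),len(R))
        for d in bot.masks_of(p,"key_stand")[:1]:
            Q=cloud(p,d["mask"]); Q=Q[(Q[:,2]>.048)&(Q[:,2]<.062)]
            if len(Q)>50: print("ks",cv2.minAreaRect((Q[:,:2]*1000).astype(np.float32)))
E
python3 - <<'E'
from h import *
keys(); go((.389,.2817,.071),8.1)
p=bot.read_camera("scene"); save(p,"l2.png",(195,295,270,380),5)
E
```

```text
scene r1 [645.9 172.8 124.5  38.2   7.4   7. ]
scene r2 [619.4   7.  121.1  37.9   6.3   0.8]
scene r3 [ 638.4 -183.5  119.6   39.1   -8.4   -8. ]
key [380.9 340.2  34.9  15.6   6.8] 59
key [389.1 282.5  34.2  15.4   7.1] 56
ks ((388.5123291015625, 282.7159423828125), (67.88782501220703, 190.87017822265625), 8.26390552520752)
top r1 [643.4 179.2 104.5  37.9   8.1   8.7]
top r2 [622.3 -31.1  42.4  37.5   4.6   5.9]
top r3 [ 637.1 -183.5  119.9   37.9   -8.3   -8.8]
key [379.6 339.4  33.7  14.7  11.6] 54
key [387.7 281.3  34.7  14.2   0.5] 55
ks ((387.35888671875, 283.2896728515625), (65.88224029541016, 191.57150268554688), 8.295881271362305)
at [532.8  52.2 326.1] yaw 6.6 | move [116.7 244.5 255.1] spin -1.5 F [0.2 0.  0.6] grip 0.548 t 52.9
```

View pics/l2.png

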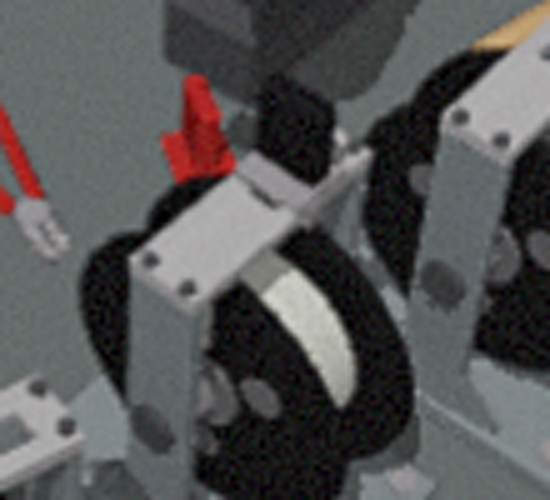

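r2's key sits with its collar flat on the bridge at crop (280,180) and its grip square to it. I'll fetch the next key.

Call:
{"method": "send_rows", "body": {
  "deltas": "0.021 0.044 0 -1.5; 0.042 0.088 0 -1.5; 0.063 0.132 0 -1.5; 0.084 0.176 0 -1.5; 0.104 0.22 0 -1.5"
}}

```text
t: 53.45
eef_pos: [0.4053, 0.2601, 0.326]
tool_rot: [0.0, -0.069, 0.998, 0.0]
contact_force: [1.7, -0.3, 1.5]
gripper_width: 0.547
grasp_force: 0.0
```

Call:
{"method": "send_rows", "body": {
  "deltas": "0.012 0.0245 0.03 0; 0.012 0.0245 0.07 0; 0.012 0.0245 0.11 0; 0.012 0.0245 0.15 0; 0.012 0.0245 0.15 0"
}}

```text
t: 53.95
eef_pos: [0.3883, 0.2789, 0.1713]
tool_rot: [-0.003, -0.069, 0.998, -0.003]
contact_force: [-0.6, -0.1, 0.8]
gripper_width: 0.552
grasp_force: 0.0
```

Call:
{"method": "send_rows", "body": {
  "deltas": "0 0 0 0; 0 0 0 0"
}}

```text
t: 54.15
eef_pos: [0.3917, 0.2822, 0.1778]
tool_rot: [0.001, -0.069, 0.998, 0.001]
contact_force: [1.0, -0.2, 0.3]
gripper_width: 0.551
grasp_force: 0.0
```

```bash
python3 - <<'E'
from h import *
go((.3885,.282,.071),8.1)
E
```

```text
at [391.7 282.2 177.8] yaw 7.9 | move [  3.2   0.2 106.8] spin -0.2 F [ 1.  -0.2  0.3] grip 0.551 t 54.1
```

Call:
{"method": "send_rows", "body": {
  "deltas": "0.0025 0 0.04 0; 0.0025 0 0.075 0; 0.0025 0 0.095 0; 0.0025 0 0.1055 0; 0.0025 0 0.1055 0"
}}

```text
t: 54.65
eef_pos: [0.388, 0.2813, 0.0707]
tool_rot: [0.0, -0.07, 0.998, 0.0]
contact_force: [0.1, -0.2, -0.1]
gripper_width: 0.552
grasp_force: 0.0
```

Call:
{"method": "send_rows", "body": {
  "deltas": "0 0 0 0; 0 0 0 0; 0 0 0 0; 0 0 0 0; 0 0 0 0",
  "claw": 0,
  "force": 50
}}

```text
t: 55.15
eef_pos: [0.3884, 0.2817, 0.0718]
tool_rot: [0.001, -0.07, 0.998, 0.001]
contact_force: [-0.5, -1.4, 8.7]
gripper_width: 0.156
grasp_force: 49.2
```

Call:
{"method": "send_rows", "body": {
  "deltas": "0 0 0 0; 0 0 -0.005 0; 0 0 -0.02 0; 0 0 -0.04 0; 0 0 -0.06 0"
}}

```text
t: 55.65
eef_pos: [0.3872, 0.2806, 0.1313]
tool_rot: [-0.0, -0.07, 0.998, -0.0]
contact_force: [0.1, -0.1, -1.5]
gripper_width: 0.153
grasp_force: 48.8
```

Call:
{"method": "send_rows", "body": {
  "deltas": "0 0 -0.04 0; 0 0 -0.08 0; 0 0 -0.12 0; 0 0 -0.16 0; 0 0 -0.2 0"
}}

```text
t: 56.15
eef_pos: [0.387, 0.2803, 0.3325]
tool_rot: [0.0, -0.07, 0.998, 0.0]
contact_force: [1.4, 0.1, -1.4]
gripper_width: 0.157
grasp_force: 48.8
```

```bash
python3 - <<'E'
from h import *
(c,y)=((.6448,.1722),7.4); s=np.array(c)+Ry(y)@[0,.024]; print("slot1",s)
go((*s,.33),y-90)
(c,y)=((.6378,-.1836),-8.6); s=np.array(c)+Ry(y)@[0,.024]; print("slot3",s)
E
```

```text
slot1 [0.64170891 0.19600011]
at [387.  280.3 332.5] yaw 8.0 | move [-240.6 -118.8    2.5] spin 90.6 F [ 1.4  0.1 -1.4] grip 0.157 t 56.1
slot3 [ 0.64138885 -0.15986985]
```

Call:
{"method": "send_rows", "body": {
  "deltas": "-0.04 -0.02 0 8; -0.08 -0.04 0 16; -0.12 -0.06 0 24; -0.16 -0.08 0 32; -0.2 -0.1 0 40"
}}

```text
t: 56.65
eef_pos: [0.6006, 0.2088, 0.3308]
tool_rot: [0.0, 0.278, 0.96, 0.0]
contact_force: [1.3, 0.0, -1.5]
gripper_width: 0.161
grasp_force: 48.8
```

Call:
{"method": "send_rows", "body": {
  "deltas": "0 0 0 8; 0 0 0 16; 0 0 0 24; 0 0 0 32; 0 0 0 40"
}}

```text
t: 57.15
eef_pos: [0.599, 0.2095, 0.3305]
tool_rot: [-0.0, 0.59, 0.807, -0.0]
contact_force: [-0.1, -0.3, -0.8]
gripper_width: 0.158
grasp_force: 48.9
```

Call:
{"method": "send_rows", "body": {
  "deltas": "0 0 0 8; 0 0 0 10.6; 0 0 0 10.6; 0 0 0 10.6"
}}

```text
t: 57.55
eef_pos: [0.5991, 0.2096, 0.3305]
tool_rot: [-0.0, 0.659, 0.752, -0.0]
contact_force: [0.3, 0.6, -0.5]
gripper_width: 0.155
grasp_force: 48.9
```

```bash
python3 - <<'E'
from h import *
go((.642,.1955,.271),7.4-90); held(); held()
for c in("scene","top"):
    p,_=stands(c); print([np.round(d["xyz"],4) for d in bot.landmark_of(p,"slot")])
avg(["r1"],3)
E
```

```text
at [599.1 209.6 330.5] yaw -82.5 | move [-19.6  40.7  59.5] spin 0.1 F [ 0.3  0.6 -0.5] grip 0.155 t 57.5
collar 92 [-18.5 -16.2] [18.6 20.2] mid [0.1 2. ] (x here = -tool x)
head 30 [-3.3 -5. ] [16.8  7. ] mid [6.7 1. ] (x here = -tool x)
collar 91 [-19.  -16.8] [19.5 20.1] mid [0.2 1.7] (x here = -tool x)
head 30 [-2.1 -4.5] [17.8  7.4] mid [7.8 1.4] (x here = -tool x)
scene r1 [646.2 172.2 123.4  38.3   7.8   7. ]
scene r2 [619.7   7.  121.5  37.2   5.9   0.8]
scene r3 [ 638.3 -183.5  119.5   39.    -8.    -8.1]
[array([0.6175, 0.0308, 0.1748]), array([0.6126, 0.0304, 0.2051]), array([0.6458, 0.196 , 0.2075]), array([ 0.6431, -0.165 ,  0.2096]), array([ 0.5583, -0.4007,  0.0026])]
top r1 [646.1 153.9  84.   38.1   8.1   6.5]
top r2 [617.5   7.6 119.4  37.8   6.5   7.2]
top r3 [ 636.7 -183.2  119.3   38.2   -9.2   -9.3]
[array([0.642 , 0.1912, 0.2097]), array([0.6158, 0.0314, 0.2085]), array([ 0.5577, -0.4026,  0.0024]), array([0.5068, 0.3991, 0.0028])]
('r1', 'scene') 3 -1.9 0.9
('r1', 'top') 3 1.9 0.7
```

Call:
{"method": "send_rows", "body": {
  "deltas": "-0.01 0.02 0 0; -0.0195 0.04 0 0; -0.0195 0.04 0.02 0; -0.0195 0.04 0.04 0; -0.0195 0.04 0.06 0"
}}

```text
t: 58.95
eef_pos: [0.6418, 0.1953, 0.2696]
tool_rot: [0.0, 0.66, 0.751, 0.0]
contact_force: [0.0, 0.7, -0.5]
gripper_width: 0.159
grasp_force: 49.2
```

Call:
{"method": "send_rows", "body": {
  "deltas": "0 0 0.005 0; 0 0 0.010 0; 0 0 0.015 0; 0 0 0.020 0; 0 0 0.020 0"
}}

```text
t: 59.45
eef_pos: [0.6414, 0.1954, 0.2501]
tool_rot: [-0.0, 0.66, 0.751, -0.0]
contact_force: [-0.2, 0.2, -1.5]
gripper_width: 0.153
grasp_force: 49.2
```

Call:
{"method": "send_rows", "body": {
  "deltas": "0 0 0.005 0; 0 0 0.010 0; 0 0 0.012 0; 0 0 0.012 0"
}}

```text
t: 59.85
eef_pos: [0.6413, 0.1954, 0.2377]
tool_rot: [-0.0, 0.66, 0.751, -0.0]
contact_force: [-0.9, 0.3, -0.7]
gripper_width: 0.159
grasp_force: 49.2
```

```bash
python3 - <<'E'
from h import *
go((.6413,.1955,.2275),7.4-90); held()
E
```

```text
at [641.3 195.4 237.7] yaw -82.6 | move [ 0.1  0.  10.2] spin -0.0 F [-0.9  0.3 -0.7] grip 0.159 t 59.9
collar 92 [-19.5 -17.4] [18.8 19. ] mid [-0.3  0.8] (x here = -tool x)
head 95 [-29.4 -16.7] [34.1 20. ] mid [2.3 1.7] (x here = -tool x)
```

Call:
{"method": "send_rows", "body": {
  "deltas": "0 0 0.003 0; 0 0 0.006 0; 0 0 0.006 0"
}}

```text
t: 60.2
eef_pos: [0.6413, 0.1954, 0.2317]
tool_rot: [-0.0, 0.66, 0.751, -0.0]
contact_force: [1.1, 0.2, -1.1]
gripper_width: 0.154
grasp_force: 49.2
```

Call:
{"method": "send_rows", "body": {
  "deltas": "0 0 0.003 0; 0 0 0.005 0; 0 0 0.005 0; 0 0 0.005 0"
}}

```text
t: 60.6
eef_pos: [0.6417, 0.1954, 0.2274]
tool_rot: [0.0, 0.66, 0.751, 0.0]
contact_force: [-0.2, -0.2, 0.5]
gripper_width: 0.157
grasp_force: 49.3
```

Call:
{"method": "send_rows", "body": {
  "deltas": "0 0 0.0005 0; 0 0 0.0005 -5; 0 0 0.0005 -11; 0 0 0.0005 -18; 0 0 0.0005 -25"
}}

```text
t: 61.1
eef_pos: [0.6419, 0.1954, 0.2274]
tool_rot: [0.0, 0.48, 0.877, 0.0]
contact_force: [0.6, -1.0, 3.0]
gripper_width: 0.158
grasp_force: 49.7
```

Call:
{"method": "send_rows", "body": {
  "deltas": "0 0 0 -7; 0 0 0 -14; 0 0 0 -21; 0 0 0 -28; 0 0 0 -35"
}}

```text
t: 61.6
eef_pos: [0.6421, 0.1952, 0.2274]
tool_rot: [0.001, 0.194, 0.981, 0.0]
contact_force: [0.2, -0.4, 2.3]
gripper_width: 0.155
grasp_force: 49.7
```

Call:
{"method": "send_rows", "body": {
  "deltas": "0 0 0 -7; 0 0 0 -14; 0 0 0 -21; 0 0 0 -28; 0 0 0 -30"
}}

```text
t: 62.1
eef_pos: [0.6422, 0.1952, 0.2274]
tool_rot: [0.001, -0.066, 0.998, 0.0]
contact_force: [-0.1, -1.2, 2.9]
gripper_width: 0.16
grasp_force: 49.6
```

Call:
{"method": "send_rows", "body": {
  "deltas": "0 0 0 0; 0 0 0 0"
}}

```text
t: 62.3
eef_pos: [0.6422, 0.1953, 0.2273]
tool_rot: [0.001, -0.064, 0.998, 0.0]
contact_force: [1.8, -1.2, 2.8]
gripper_width: 0.162
grasp_force: 49.7
```

```bash
python3 -c "
from h import *
go((.6161,.0314,.2265),7.4); stands('scene')"
```

```text
at [642.2 195.3 227.3] yaw 7.3 | move [  46.7 -159.2    0.8] spin -0.1 F [ 1.8 -1.2  2.8] grip 0.162 t 62.3
scene r1 [646.  172.7 123.8  37.6   6.9   0.9]
scene r2 [618.7   7.1 120.3  39.    6.1   0.9]
scene r3 [ 638.3 -183.4  120.3   39.4   -8.4   -8.2]
```

Call:
{"method": "send_rows", "body": {
  "deltas": "0 0 0 0; 0 0 0 0; 0 0 0 0; 0 0 0 0",
  "claw": 0.55
}}

```text
t: 62.75
eef_pos: [0.6413, 0.1955, 0.2264]
tool_rot: [-0.0, -0.064, 0.998, -0.0]
contact_force: [0.1, -0.1, 0.1]
gripper_width: 0.546
grasp_force: 0.0
```

Call:
{"method": "send_rows", "body": {
  "deltas": "0 0 -0.02 0; 0 0 -0.06 0; 0 0 -0.1 0; 0.04 0 -0.1 0; 0.08 0 -0.1 0"
}}

```text
t: 63.25
eef_pos: [0.5624, 0.1852, 0.3279]
tool_rot: [0.001, -0.064, 0.998, 0.0]
contact_force: [-0.7, 0.9, -0.0]
gripper_width: 0.549
grasp_force: 0.0
```

```bash
python3 - <<'E'
from h import *
keys(); go((.3803,.3395,.071),8.1)
E
```

```text
scene r1 [646.2 172.5 122.5  37.5   7.1   1.6]
scene r2 [619.7   7.5 121.2  37.8   6.6   0.8]
scene r3 [ 638.4 -183.2  119.7   39.3   -8.9   -8.1]
key [380.9 340.5  35.6  16.9   9.3] 60
ks ((388.5996398925781, 280.8275451660156), (69.11160278320312, 188.1129913330078), 8.279634475708008)
top r1 [648.1 140.   56.7  37.8   9.    5.2]
top r2 [618.4   7.8 119.2  38.4   6.7   7. ]
top r3 [ 636.5 -183.3  120.    38.5   -9.2   -9.1]
key [380.  339.6  32.7  14.5   7.1] 51
at [561.7 185.2 327.2] yaw 7.4 | move [160.  176.5 256.2] spin -0.7 F [ 0.3 -0.   0.1] grip 0.551 t 63.5
```

Call:
{"method": "send_rows", "body": {
  "deltas": "0.033 0.036 0 -0.7; 0.066 0.072 0 -0.7; 0.099 0.108 0 -0.7; 0.132 0.144 0 -0.7; 0.160 0.1765 0 -0.7"
}}

```text
t: 63.95
eef_pos: [0.3798, 0.3416, 0.327]
tool_rot: [0.0, -0.071, 0.997, 0.0]
contact_force: [0.1, 1.4, 0.2]
gripper_width: 0.552
grasp_force: 0.0
```

Call:
{"method": "send_rows", "body": {
  "deltas": "0 0 0.04 0; 0 0 0.08 0; 0 0 0.12 0; 0 0 0.15 0; 0 0 0.15 0"
}}

```text
t: 64.45
eef_pos: [0.3798, 0.338, 0.173]
tool_rot: [-0.003, -0.07, 0.998, -0.003]
contact_force: [-0.8, -0.6, 0.7]
gripper_width: 0.548
grasp_force: 0.0
```

Call:
{"method": "send_rows", "body": {
  "deltas": "0 0 0 0; 0 0 0 0;0 0 0 0"
}}

```text
t: 64.75
eef_pos: [0.382, 0.3406, 0.1786]
tool_rot: [0.001, -0.07, 0.998, 0.001]
contact_force: [-0.2, -0.4, -0.1]
gripper_width: 0.548
grasp_force: 0.0
```

```bash
python3 - <<'E'
from h import *
go((.3803,.3395,.071),8.1)
E
```

```text
at [382.  340.6 178.6] yaw 8.1 | move [  1.8  -0.9 107.6] spin -0.0 F [-0.2 -0.4 -0.1] grip 0.548 t 64.8
```

Call:
{"method": "send_rows", "body": {
  "deltas": "0.001 0 0.04 0; 0.001 0 0.075 0; 0.001 0 0.095 0; 0.001 0 0.106 0; 0.001 0 0.106 0"
}}

```text
t: 65.25
eef_pos: [0.3799, 0.3394, 0.0705]
tool_rot: [-0.0, -0.071, 0.998, -0.0]
contact_force: [0.2, -0.1, -0.0]
gripper_width: 0.551
grasp_force: 0.0
```

Call:
{"method": "send_rows", "body": {
  "deltas": "0 0 0 0; 0 0 0 0; 0 0 0 0; 0 0 0 0; 0 0 0 0",
  "claw": 0,
  "force": 50
}}

```text
t: 65.75
eef_pos: [0.3808, 0.3403, 0.0722]
tool_rot: [0.001, -0.07, 0.998, 0.001]
contact_force: [-1.1, 0.2, 7.8]
gripper_width: 0.159
grasp_force: 49.5
```

Call:
{"method": "send_rows", "body": {
  "deltas": "0 0 0 0; 0 0 -0.005 0; 0 0 -0.02 0; 0 0 -0.04 0; 0 0 -0.06 0"
}}

```text
t: 66.25
eef_pos: [0.3796, 0.3391, 0.1316]
tool_rot: [-0.0, -0.071, 0.998, -0.0]
contact_force: [0.5, 0.1, -1.2]
gripper_width: 0.159
grasp_force: 48.7
```

Call:
{"method": "send_rows", "body": {
  "deltas": "0 0 -0.045 0; 0 0 -0.09 0; 0 0 -0.135 0; 0 0 -0.18 0; 0 0 -0.23 0"
}}

```text
t: 66.75
eef_pos: [0.3791, 0.3386, 0.3626]
tool_rot: [-0.0, -0.071, 0.998, -0.0]
contact_force: [0.3, 1.2, -1.7]
gripper_width: 0.154
grasp_force: 48.8
```

```bash
python3 - <<'E'
from h import *
go((.6414,-.1599,.36),-8.6-90); print(np.round(bot.get_obs()["q"],2))
E
```

```text
at [379.1 338.6 362.6] yaw 8.1 | move [-189.5 -530.4    2.6] spin 106.7 F [ 0.3  1.2 -1.7] grip 0.154 t 66.8
[-0.82  0.1  -0.04  1.78  0.    1.26  0.86]
```

Call:
{"method": "send_rows", "body": {
  "deltas": "-0.015 -0.042 0 0; -0.03 -0.084 0 0; -0.045 -0.126 0 0; -0.06 -0.168 0 0; -0.075 -0.21 0 0"
}}

```text
t: 67.25
eef_pos: [0.4838, 0.1402, 0.3612]
tool_rot: [0.0, -0.071, 0.998, 0.0]
contact_force: [0.3, -0.1, -0.9]
gripper_width: 0.157
grasp_force: 49.1
```

Call:
{"method": "send_rows", "body": {
  "deltas": "-0.015 -0.042 0 0; -0.03 -0.084 0 0; -0.045 -0.126 0 0; -0.06 -0.168 0 0; -0.075 -0.21 0 0"
}}

```text
t: 67.75
eef_pos: [0.5876, -0.0569, 0.3611]
tool_rot: [0.0, -0.071, 0.998, 0.0]
contact_force: [0.4, 0.8, -1.1]
gripper_width: 0.158
grasp_force: 49.1
```

Call:
{"method": "send_rows", "body": {
  "deltas": "0 0 0 8; 0 0 0 16; 0 0 0 24; 0 0 0 32; 0 0 0 40"
}}

```text
t: 68.25
eef_pos: [0.587, -0.0553, 0.3608]
tool_rot: [-0.0, 0.278, 0.961, 0.0]
contact_force: [-0.5, -0.6, -0.7]
gripper_width: 0.163
grasp_force: 49.1
```

Call:
{"method": "send_rows", "body": {
  "deltas": "0 0 0 8; 0 0 0 16; 0 0 0 24; 0 0 0 32; 0 0 0 40"
}}

```text
t: 68.75
eef_pos: [0.587, -0.0552, 0.3609]
tool_rot: [-0.0, 0.589, 0.808, 0.0]
contact_force: [1.0, 0.8, -0.4]
gripper_width: 0.154
grasp_force: 49.1
```

Call:
{"method": "send_rows", "body": {
  "deltas": "0 0 0 8; 0 0 0 16; 0 0 0 24; 0 0 0 26.7; 0 0 0 26.7"
}}

```text
t: 69.25
eef_pos: [0.5871, -0.0551, 0.3608]
tool_rot: [-0.0, 0.758, 0.652, -0.0]
contact_force: [-0.4, 0.5, -1.0]
gripper_width: 0.16
grasp_force: 49.1
```

```bash
python3 - <<'E'
from h import *
ST["r3"]=((.6375,-.1834),-8.6)
go((.6414,-.1599,.36),-8.6-90); held(); held()
for c in("scene","top"):
    p,_=stands(c)
avg(["r3"],4)
E
```

```text
at [587.1 -55.1 360.8] yaw -98.6 | move [-95.5  69.4   0.8] spin -0.0 F [-0.4  0.5 -1. ] grip 0.16 t 69.2
collar 131 [-19.4 -18.8] [17.8 18.1] mid [-0.8 -0.4] (x here = -tool x)
head 49 [-16.1  -5.3] [16.5  5.9] mid [0.2 0.3] (x here = -tool x)
collar 127 [-18.3 -18.6] [17.5 18. ] mid [-0.4 -0.3] (x here = -tool x)
head 48 [-16.8  -5.5] [16.1  6.1] mid [-0.4  0.3] (x here = -tool x)
scene r1 [646.1 172.7 122.6  37.9   7.    1.5]
scene r2 [618.8   7.2 122.4  38.6   6.3   0.7]
scene r3 [ 638.2 -183.   120.2   39.2   -8.9   -8.2]
top r1 [644.1 171.6 120.   37.9   8.1   8.6]
top r2 [616.6  22.7  89.2  37.2   7.2   9. ]
top r3 [ 634.1 -198.6   90.1   37.8   -9.7   -9.3]
('r3', 'scene') 4 2.5 1.9
('r3', 'top') 4 1.4 0.8
```

Call:
{"method": "send_rows", "body": {
  "deltas": "-0.032 0.023 0 0; -0.064 0.046 0 0; -0.0955 0.0693 0 0; -0.0955 0.0693 0.03 0; -0.0955 0.0693 0.06 0"
}}

```text
t: 70.75
eef_pos: [0.6424, -0.1622, 0.3006]
tool_rot: [0.001, 0.759, 0.651, 0.0]
contact_force: [-0.2, 1.5, -2.6]
gripper_width: 0.159
grasp_force: 49.3
```

Call:
{"method": "send_rows", "body": {
  "deltas": "0 0 0.015 0; 0 0 0.03 0; 0 0 0.03 0; 0 0 0.03 0"
}}

```text
t: 71.15
eef_pos: [0.6422, -0.16, 0.2717]
tool_rot: [0.0, 0.758, 0.652, 0.0]
contact_force: [0.4, -0.1, -0.5]
gripper_width: 0.158
grasp_force: 49.3
```

```bash
python3 - <<'E'
from h import *
go((.6413,-.1597,.2275),-8.6-90); held(); stands("scene")
E
```

```text
at [ 642.2 -160.   271.7] yaw -98.6 | move [ 0.2 -0.9 44.2] spin 0.0 F [ 0.4 -0.1 -0.5] grip 0.158 t 71.2
collar 126 [-18.3 -18.1] [17.8 17.5] mid [-0.3 -0.3] (x here = -tool x)
head 14 [12.7 -6.7] [16.5  4.7] mid [14.6 -1. ] (x here = -tool x)
scene r1 [645.9 172.1 123.3  37.7   7.    1.6]
scene r2 [619.4   8.  123.   37.4   5.9   0.9]
scene r3 [ 638.2 -183.6  119.4   39.4   -8.7  -11.1]
```

Call:
{"method": "send_rows", "body": {
  "deltas": "0 -0.0005 0.006 0; 0 -0.0005 0.012 0; 0 -0.0005 0.017 0; 0 -0.0005 0.021 0; 0 -0.0005 0.021 0"
}}

```text
t: 71.75
eef_pos: [0.6408, -0.1598, 0.2488]
tool_rot: [-0.001, 0.758, 0.652, -0.0]
contact_force: [-0.5, -0.4, -0.5]
gripper_width: 0.155
grasp_force: 49.3
```

Call:
{"method": "send_rows", "body": {
  "deltas": "0 0 0.005 0; 0 0 0.010 0; 0 0 0.012 0; 0 0 0.012 0"
}}

```text
t: 72.15
eef_pos: [0.641, -0.1599, 0.2373]
tool_rot: [-0.0, 0.758, 0.652, -0.0]
contact_force: [-0.2, -0.2, -2.1]
gripper_width: 0.154
grasp_force: 49.3
```

Call:
{"method": "send_rows", "body": {
  "deltas": "0 0 0.003 0; 0 0 0.006 0; 0 0 0.006 0"
}}

```text
t: 72.45
eef_pos: [0.641, -0.1599, 0.2313]
tool_rot: [-0.0, 0.758, 0.652, -0.0]
contact_force: [0.1, 0.3, -1.4]
gripper_width: 0.154
grasp_force: 49.3
```

Call:
{"method": "send_rows", "body": {
  "deltas": "0 0 0.003 0; 0 0 0.005 0; 0 0 0.005 0; 0 0 0.005 0"
}}

```text
t: 72.85
eef_pos: [0.6414, -0.16, 0.2278]
tool_rot: [0.0, 0.758, 0.652, 0.0]
contact_force: [-3.0, 0.3, 5.4]
gripper_width: 0.158
grasp_force: 50.1
```

Call:
{"method": "send_rows", "body": {
  "deltas": "0 0 0 0; 0 0 0 -5; 0 0 0 -11; 0 0 0 -18; 0 0 0 -25"
}}

```text
t: 73.35
eef_pos: [0.6418, -0.1602, 0.2278]
tool_rot: [0.001, 0.597, 0.802, 0.0]
contact_force: [-0.9, 0.5, 2.8]
gripper_width: 0.159
grasp_force: 50.0
```

Call:
{"method": "send_rows", "body": {
  "deltas": "0 0 0 -7; 0 0 0 -14; 0 0 0 -21; 0 0 0 -28; 0 0 0 -35"
}}

```text
t: 73.85
eef_pos: [0.6419, -0.1603, 0.2278]
tool_rot: [0.001, 0.328, 0.945, 0.0]
contact_force: [-0.3, 0.3, 2.9]
gripper_width: 0.156
grasp_force: 49.9
```

Call:
{"method": "send_rows", "body": {
  "deltas": "0 0 0 -7; 0 0 0 -14; 0 0 0 -21; 0 0 0 -28; 0 0 0 -30"
}}

```text
t: 74.35
eef_pos: [0.6419, -0.1604, 0.2278]
tool_rot: [0.001, 0.073, 0.997, 0.0]
contact_force: [0.6, -0.3, 2.2]
gripper_width: 0.157
grasp_force: 49.9
```

Call:
{"method": "send_rows", "body": {
  "deltas": "0 0 0 0; 0 0 0 0"
}}

```text
t: 74.55
eef_pos: [0.6419, -0.1604, 0.2278]
tool_rot: [0.001, 0.076, 0.997, -0.0]
contact_force: [-0.5, -0.3, 6.1]
gripper_width: 0.162
grasp_force: 50.2
```

```bash
python3 -c "
from h import *
go((.6413,-.1597,.2265),-8.6); stands('scene')"
```

```text
at [ 641.9 -160.4  227.8] yaw -8.7 | move [0.7 0.6 1.3] spin -0.1 F [-0.5 -0.3  6.1] grip 0.162 t 74.5
scene r1 [646.4 172.1 123.7  37.3   7.2   1.7]
scene r2 [619.3   7.6 121.5  38.5   5.7   1. ]
scene r3 [ 638.4 -183.4  119.7   38.6   -8.2  -13.1]
```

Call:
{"method": "send_rows", "body": {
  "deltas": "0 0 0 0; 0 0 0 0; 0 0 0 0; 0 0 0 0",
  "claw": 0.55
}}

```text
t: 75.0
eef_pos: [0.641, -0.1599, 0.2264]
tool_rot: [-0.0, 0.075, 0.997, 0.0]
contact_force: [-0.6, 0.5, 0.4]
gripper_width: 0.552
grasp_force: 0.0
```

Call:
{"method": "send_rows", "body": {
  "deltas": "0 0 -0.02 0; 0 0 -0.06 0; 0 0 -0.1 0; 0.04 0 -0.13 0; 0.08 0 -0.15 0"
}}

```text
t: 75.5
eef_pos: [0.5622, -0.1481, 0.3787]
tool_rot: [0.001, 0.075, 0.997, -0.0]
contact_force: [0.5, -0.5, -0.1]
gripper_width: 0.548
grasp_force: 0.0
```

Call:
{"method": "send_rows", "body": {
  "deltas": "0.04 0 0 0; 0.08 0 0 0; 0.1 -0.02 0 0; 0.1 -0.02 0 0"
}}

```text
t: 75.9
eef_pos: [0.4572, -0.1551, 0.3774]
tool_rot: [0.0, 0.077, 0.997, -0.0]
contact_force: [0.7, 0.0, 0.6]
gripper_width: 0.554
grasp_force: 0.0
```

```bash
python3 - <<'E'
from h import *
for c in("scene","top"):
    p,P=stands(c)
    for k,(cc,y) in ST.items():
        s=np.array(cc)+Ry(y)@[0,.024]; d=np.hypot(P[:,0]-s[0],P[:,1]-s[1])<.04
        for lo,hi,n in((.2095,.216,"collar"),(.245,.27,"gripTop")):
            Q=P[d&(P[:,2]>lo)&(P[:,2]<hi)]
            if len(Q)>5: (cx,cy),(w,h),a=cv2.minAreaRect((Q[:,:2]*1000).astype(np.float32)); print(c,k,n,np.round([cx,cy,w,h,a],1),"z",np.round(np.median(Q[:,2])*1000,1),"z98",np.round(np.percentile(Q[:,2],98)*1000,1),"stand yaw",y,len(Q))
    if c=="scene": s=p
a=s["img"][185:385,215:425]; cv2.imwrite("pics/fin.png",cv2.convertScaleAbs(cv2.resize(a,None,fx=3,fy=3,interpolation=cv2.INTER_CUBIC)[...,::-1],alpha=1.5,beta=10))
cv2.imwrite("pics/fint.png",cv2.resize(p["img"][90:310,130:450],None,fx=2.5,fy=2.5,interpolation=cv2.INTER_CUBIC)[...,::-1])
E
```

```text
scene r1 [646.2 171.9 121.7  37.3   7.3   1.8]
scene r2 [618.8   7.4 122.1  38.1   6.5   0.8]
scene r3 [ 638.1 -183.4  120.    39.5   -8.2  -10.9]
scene r1 collar [650.2 196.   72.3  35.2  66.7] z 212.4 z98 215.4 stand yaw 7.4 110
scene r1 gripTop [642.9 196.4  36.6  15.    6.5] z 255.6 z98 259.4 stand yaw 7.4 121
scene r2 collar [622.8  31.3  63.6  35.6  64.3] z 212.7 z98 215.3 stand yaw 6.6 123
scene r2 gripTop [617.3  31.6  35.6  15.1   6.9] z 255.7 z98 259.1 stand yaw 6.6 129
scene r3 collar [ 641.4 -159.8   69.8   39.    81. ] z 212.0 z98 214.9 stand yaw -8.7 188
scene r3 gripTop [ 641.6 -159.8   14.1   35.5   81.6] z 256.5 z98 259.2 stand yaw -8.7 154
top r1 [644.1 171.2 119.   38.6   7.4   8.2]
top r2 [618.    7.7 119.3  37.3   6.3   7.2]
top r3 [ 636.9 -183.1  119.6   38.5   -9.7   -8.3]
top r1 collar [640.2 193.7  36.2  73.6   8.2] z 211.6 z98 215.5 stand yaw 7.4 106
top r1 gripTop [640.3 195.1  35.7  13.6   8.3] z 256.6 z98 263.2 stand yaw 7.4 62
top r2 collar [615.5  30.1  36.   72.    8.1] z 212.4 z98 215.8 stand yaw 6.6 97
top r2 gripTop [614.5  31.8  33.4  13.3   6.2] z 256.4 z98 265.1 stand yaw 6.6 61
top r3 collar [ 639.4 -161.5   75.5   35.9   81.6] z 211.5 z98 215.7 stand yaw -8.7 98
top r3 gripTop [ 639.8 -159.3   14.3   36.5   81. ] z 255.1 z98 261.8 stand yaw -8.7 67Traceback (most recent call last):
  File "<stdin>", line 10, in <module>
IndexError: only integers, slices (`:`), ellipsis (`...`), numpy.newaxis (`None`) and integer or boolean arrays are valid indices
```

```bash
python3 -c "
from h import *
p=bot.read_camera('scene'); save(p,'fin.png',s=1.4)"
```

```text
(no output)
```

View pics/fin.png

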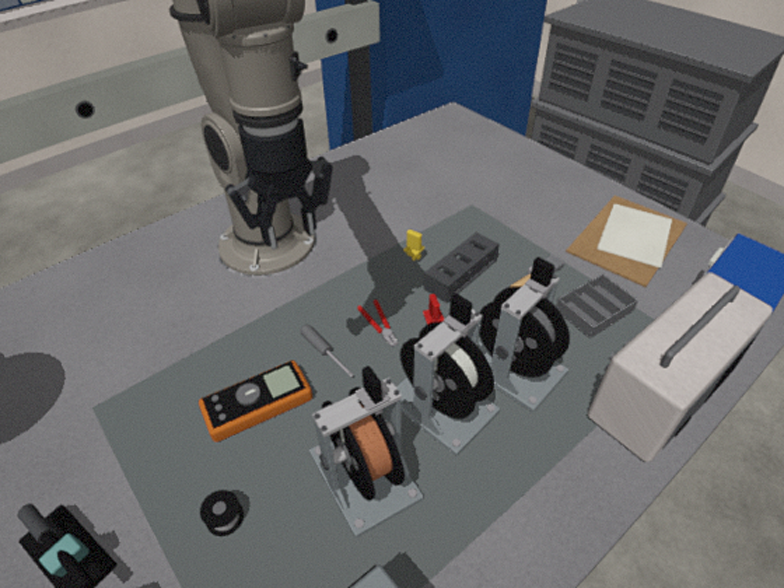

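All three keys sit flat and square on their bridges, at px (372,385), (460,310) and (542,272). The key stand is empty because three spools needed all three keys, and nothing else has moved. I'm handing in.

```bash
python3 -c "
from station import bot
print(bot.hand_in())"
```

```text
the job is handed in; nothing more can be done
None
```

All three spools are turned notch-up and locked with one key each, grips square to the bridges, and the job is handed in (no verdict was shown); with three spools and three keys, no spare was left in the key stand.

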